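# Set the finished bone carvings on the stands made for them

### The arm

A 6-joint arm with a two-finger parallel gripper is mounted at the origin on a cart in front of the work surface, level with it; the furniture and walls round the work are solid. World frame = base frame: x ahead of the robot, y to its left, z up, the work surface at z = 0. Lengths are in mm, angles in rad, forces in N, time in s.
With the tool pointing down it reaches from about 350 to 975 mm from the base axis. Payload 7.1 kg.
Tool frame: the origin (TCP) lies midway between the tips of the shut fingers; the grasp point (between the pads) lies ctrl.grip_point_offset behind it (ctrl.grip_point_offset is the distance from the TCP to the grasp point, in mm); z points along the fingers, y is the line along which they close (so a half turn about z gives the same grasp; the last joint's range is limited). The gripper opens to 88 mm and grips with 3 to 60 N. Pads are 20 mm wide; open, the fingers measure 115 mm over their backs; the gripper's body (75 mm by 178 mm) begins 61 mm behind the grasp point.
Start: joints at [-0.019, 0.423, 1.63, -0, 1.089, -0.019], TCP at [624.984, 0.026, 222.675] pointing down, gripper open.
Joint ranges: [-3, 3], [-0.9, 2.11], [0.09, 2.58], [-1.31, 4.45], [0.11, 2.69], [-2.54, 2.54]. Speed limits (rad/s): [2.39, 2.39, 3.01, 3.14, 3.14, 3.14].

### API

Orientations are given as a rotation vector (axis times angle).
In Python, from workcell import ctrl, get_image, close_job, finder gives the robot as it stands.
- The arm moves only by the tool servo_tool, never from a script. Its argument "deltas" is a list of rows, each a list of 2 entries, a list of its own where there are three numbers: the shift along the tool's x, y, z in mm, then the turn, a rotation vector about the tool's x, y, z in rad. A call has 1 to 5 rows; each row is the pose to reach, as a shift and turn from the pose commanded when the call began, along the tool's axes at that moment; what a row does not reach only later rows make up. A row lasts 1/12 s, in which the tool goes at most 41.7 mm and 7.16 degrees, less where a joint would pass 70% of its speed; a pose out of reach is approached as far as the arm can. A call with a gripper value outside its range is refused whole. "grip" is the closure, from -1 (fully open) to 1 (shut), so that 0 is half open, set as the call begins (left out, the last holds). The fingers move at their own pace and stop on an object; the grip force is fixed at half the most. Time passes only in rows, so rows that repeat a pose let the fingers close. It gives the time, the measured TCP pose, the force, the opening and the grip force at its end, in the units of the state.
- ctrl.get_obs(): the state, without advancing time (a new reading comes with each control period).
- get_image(name): name is "scene" or "side" or "wrist"; returns a dict with "frame" (480x640x3 uint8, blue, green, red), "depth" (480x640 float32, mm along the optical axis (not along the pixel's ray), 0 where there is no reading), "K" (3x3 intrinsics, pixels), "dist" ([k1, k2, p1, p2, k3] as OpenCV has them; the pictures are not rectified), "pose" (4x4, takes a point from camera to world coordinates). Camera axes: x right, y down, z forward; pixel columns grow to the right and rows downward; lengths in mm; the calibration is good to about 2 mm. A picture is of the moment at which its call begins.
- close_job(): hands the job in; it is judged then, once.
Trained networks look in a picture, given as the dict that the camera call returned (one of the last four; its "shot" number tells which), for a name from the list of things; names that differ only in an ending like _2 or _b are one class to them, and where a whole thing is asked for, a point or a joint stands for the part that bears it (a point fixed in the world has none). Each returns a list of dicts, best first, with "score" (0 to 1); they miss things now and then, are a little off and sometimes report something else, mostly with a low value. They report only what shows in the picture. A call takes as long as a camera call. They do not tell look-alikes from the thing itself.
- finder.search_frame(query, picture): "rect" ([centre column, centre row, width, height] as shares, 0 to 1, of the picture: columns of its width, rows of its height, round what is visible of it).
- finder.silhouettes(query, picture): "mask" (480x640 bool, what is visible of it) and "rect" ([centre column, centre row, width, height] as shares, 0 to 1, of the picture: columns of its width, rows of its height, round what is visible of it).
The state is a dict: "t": time; "qpos": joint angles; "qvel": joint speeds; "joint_torque": joint torques, N m; "ee_pos": TCP position; "orientation": TCP orientation; "ft_force": force on the tool from outside, world axes, zero at the start; "moment": the same for the moment, N m; "width": finger opening in mm; "grasp_force": force on a finger pad.
Only numpy, scipy, OpenCV 4.12 (cv2) and the standard library are available. Lean on these libraries where they do the work, as an engineer would, in place of code of your own. Each camera call takes 0.05 s, during which the arm holds its last target. There are 200 camera calls.

### The job

Set each of the four finished bone pieces on the dark wooden stand whose seat was cut for it: the bear with its feet in the short broad oblong, the fish in the long narrow one, the flat button toggle in the wide round seat and the needle case upright in the small deep round one. Each must stand upright, fully down in its seat; do not tip any piece over, and leave the abrasive roll and the chuck key where they lie.

Things in the scene. Friction and masses are not known exactly. Their poses are not given: they have to be found in the camera images.
- carved_bear: Carved bone bear on four feet, 35 mm wide (x), 85 long (y, nose at -y), 51 high. Origin on the worktop under mid-length, z up. The feet cover 24 x 44 mm at the sole, 30 x 50 mm 6 mm up, centred 11 mm from the origin towards the tail (+y); the head juts out in front. Grip the flanks (35 mm apart) at y = +8 mm, 20 to 35 mm up. About 35 g. The four pieces swap places from run to run.
- carved_fish: Carved bone fish upright on a small foot, 16 mm wide (x), 88 long (y, tail at -y), 30 high. Origin on the worktop under mid-length, z up. Foot 13 x 28 mm, its middle at y = +8 mm. The whole length sits in the seat, origin at the seat's centre. Grip across x at y = +5 mm, 11 to 25 mm up. About 18 g. The four pieces swap places.
- bone_button: Flat round button toggle of bone, lying flat, 43 mm diameter, 17 mm thick, two small dark cord holes and a dark ring on its domed top; the edge is upright from 4 to 11 mm up: grip it there. Origin at the centre of its underside, z up. About 30 g. The four pieces swap places.
- needle_case: Turned bone needle case standing upright, 78 mm high with a small finial on top; base 30 mm diameter, waist 26 mm from 10 to 48 mm up (grip it there), collar 28 mm at 50 to 53 mm. Origin at the centre of its base, z up. About 50 g. The four pieces swap places.
- bear_stand: Fixed stand of dark wood, 26 mm high, stepped foot 66 x 86 (x, y) mm; origin at the centre of its underside, z up. In its top a flat-bottomed seat lined with pale cork, a short broad oblong for the bear's feet: 42 mm (x) by 62 mm (y), 6 mm deep, floor at z = 20 mm; the head may overhang at either end. The four stands swap places from run to run.
- fish_stand: Fixed stand of dark wood, 26 mm high, stepped foot 50 x 120 (x, y) mm; origin at the centre of its underside, z up. In its top a flat-bottomed seat lined with pale cork, a long narrow oblong for the whole fish: 27 mm (x) by 100 mm (y), 6 mm deep, floor at z = 20 mm; the fish may face either way. The four stands swap places.
- button_stand: Fixed stand of dark wood, 26 mm high, stepped foot 76 x 76 mm; origin at the centre of its underside, z up. In its top a flat-bottomed seat lined with pale cork, wide and round for the button toggle: 56 mm diameter, 6 mm deep, floor at z = 20 mm. The four stands swap places.
- case_stand: Fixed stand of dark wood, 26 mm high, stepped foot 64 x 64 mm; origin at the centre of its underside, z up. In its top a flat-bottomed seat lined with pale cork, small, round and deep for the needle case: 42 mm diameter, 14 mm deep, floor at z = 12 mm. The four stands swap places.
- sand_roll: Bystander: brown roll of abrasive cloth standing on end, 58 mm diameter, 45 mm high, loose, beside the leftmost stand. Origin at the centre of its underside.
- chuck_key: Bystander: small T-shaped steel chuck key lying flat between the pieces and the stands, 44 x 65 x 10 mm, loose. Origin at the middle of its underside.
Mind the look-alikes: they are no part of the job. What is shaped like the needle_case but red is not meant.

How it is judged:
By the outcome, as a careful person would: the job done as asked, in the order asked, and still so for the second after the job is handed in, with the robot touching nothing.
It also fails if it takes over 128 s, if anything falls off the work surface, if the arm or the gripper's body presses on something with over 40 N, if the wrist force passes 120 N, or if a joint passes its speed limit or range.

## Working session

There is one attempt and no reset: what is moved stays moved. The work goes in short steps, Python scripts to look and compute and a tool call to move; the robot and the scene stay as the last step left them, time stands still between calls to the robot, and variables do not carry over. Pictures are saved under pics/ and viewed, at most 14 in all, crops included, and the job is handed in when it is done.

Besides the shell and the picture viewer there is one more tool, called after "Call:" as a command line: name --argument value ..., lists and objects as JSON in quotes. servo_tool: Moves the arm, as the interface text tells. Its arguments: {"type":"object","properties":{"deltas":{"type":"array","items":{"type":"array"}},"grip":{"type":"number"}},"required":["deltas"]}

```bash
ls; mkdir -p pics
python3 - <<'E'
from workcell import ctrl,get_image
import cv2,numpy as np
o=ctrl.get_obs();print(o,ctrl.grip_point_offset)
for n in("scene","side"):
    p=get_image(n);cv2.imwrite(f"pics/{n}0.png",p["frame"]);print(n,p["K"],p["dist"],p["pose"])
E
```

```text
pics
{'t': 0.0, 'qpos': array([-1.90031229e-02,  4.23838081e-01,  1.63069905e+00, -4.73755775e-05,
        1.08860163e+00, -1.89724666e-02]), 'qvel': array([ 0.00038666,  0.00126573,  0.00088227,  0.00021671, -0.00040878,
       -0.00101055]), 'joint_torque': array([ 1.28069914e-03, -5.44622147e+01, -2.73670936e+01,  6.42951974e-02,
        2.27214623e-02, -1.51321510e-04]), 'ee_pos': array([6.24434432e+02, 2.15168988e-02, 2.21899871e+02]), 'orientation': array([-2.22068373e+00, -2.22066451e+00,  1.73125675e-03]), 'ft_force': array([-0.49913681,  0.04334849, -0.42316257]), 'moment': array([-0.04265931, -0.02880364, -0.03580449]), 'grasp_force': 0.0, 'width': 87.77320287935079} 18.700000000000003
scene [[543.96293774   0.         314.16496678]
 [  0.         543.96293774 242.83376886]
 [  0.           0.           1.        ]] [-0.12840255  0.          0.          0.          0.        ] [[-7.94144846e-01 -2.87565780e-01  5.35387604e-01  2.30852063e+01]
 [-6.07728301e-01  3.76535707e-01 -6.99204672e-01  8.49061965e+02]
 [-5.25213111e-04 -8.80639985e-01 -4.73785754e-01  5.26365565e+02]
 [ 0.00000000e+00  0.00000000e+00  0.00000000e+00  1.00000000e+00]]
side [[505.25518597   0.         320.46052558]
 [  0.         505.25518597 232.61216709]
 [  0.           0.           1.        ]] [-0.02753384  0.          0.          0.          0.        ] [[ 9.91443280e-01 -7.97153946e-02  1.03371555e-01  4.77941567e+02]
 [-1.30391187e-01 -6.42332450e-01  7.55253045e-01 -5.48084855e+02]
 [ 6.19360944e-03 -7.62269296e-01 -6.47230376e-01  6.49916447e+02]
 [ 0.00000000e+00  0.00000000e+00  0.00000000e+00  1.00000000e+00]]
```

View pics/scene0.png

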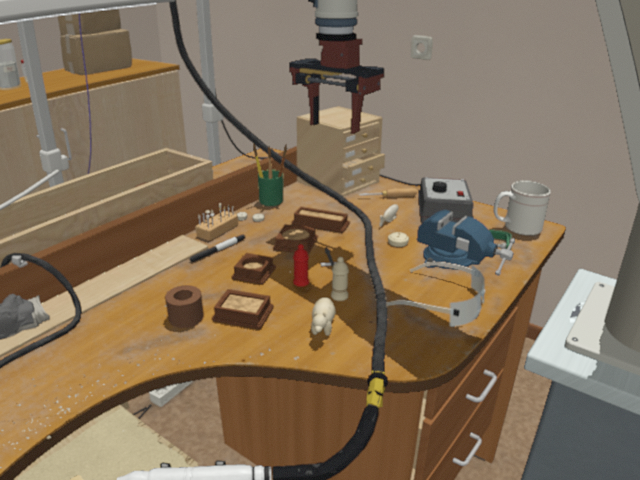

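View pics/side0.png

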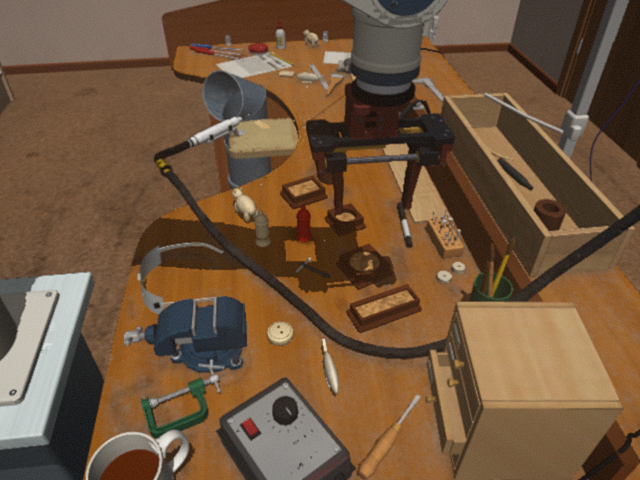

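```bash
cat > h.py <<'E'
from workcell import ctrl,get_image,finder
import cv2,numpy as np
from scipy.spatial.transform import Rotation as R
def cloud(p):
    d=p["depth"];v,u=np.nonzero(d>0)
    n=cv2.undistortPoints(np.c_[u,v].astype(np.float64)[:,None],p["K"],p["dist"])[:,0]
    z=d[v,u];c=np.c_[n*z[:,None],z]
    w=c@p["pose"][:3,:3].T+p["pose"][:3,3]
    W=np.full(d.shape+(3,),np.nan);W[v,u]=w
    return W
# top view: scale px/mm, x up, y left
def top(Ws,x0=350,x1=850,y0=-300,y1=300,s=1.0,zmax=90):
    H=int((x1-x0)*s);Wd=int((y1-y0)*s)
    im=np.zeros((H,Wd,3),np.uint8);hz=np.full((H,Wd),-99.)
    for W,f in Ws:
        m=np.isfinite(W[...,2])&(W[...,2]<zmax)&(W[...,2]>-20)
        w=W[m];c=f[m];r=((x1-w[:,0])*s).astype(int);k=((y1-w[:,1])*s).astype(int)
        ok=(r>=0)&(r<H)&(k>=0)&(k<Wd);o=np.argsort(w[:,2]);o=o[ok[o]]
        for i in o:
            if w[i,2]>hz[r[i],k[i]]:hz[r[i],k[i]]=w[i,2];im[r[i],k[i]]=c[i]
    return im,hz
E
python3 - <<'E'
from h import *
names=["carved_bear","carved_fish","bone_button","needle_case","bear_stand","fish_stand","button_stand","case_stand","sand_roll","chuck_key"]
Ws=[]
for n in("scene","side"):
    p=get_image(n);W=cloud(p);Ws.append((W,p["frame"]))
    for q in names:
        for r in finder.silhouettes(q,p)[:2]:
            w=W[r["mask"]];w=w[np.isfinite(w[:,2])]
            if len(w)<5:continue
            print(n,q,round(r["score"],2),(np.array(r["rect"][:2])*[640,480]).astype(int),np.median(w,0).round(),np.percentile(w,3,axis=0).round(),np.percentile(w,97,axis=0).round())
    m=(W[...,2]>100)&(W[...,0]>350)&(W[...,0]<900)&(abs(W[...,1])<300)
    w=W[m]
    print(n,"high pts by y bin:")
    for y in range(-300,300,50):
        s=w[(w[:,1]>=y)&(w[:,1]<y+50)]
        if len(s)>5:print(y,len(s),np.percentile(s,3,axis=0).round(),np.percentile(s,97,axis=0).round())
im,hz=top(Ws,s=1.3);cv2.imwrite("pics/top0.png",im)
E
```

```text
scene carved_bear 0.67 [323 316] [421. 304.  41.] [409. 274.   8.] [443. 333.  48.]
scene carved_fish 0.65 [389 216] [ 546. -105.   22.] [ 543. -141.    3.] [553. -68.  32.]
scene bone_button 0.8 [397 239] [478. -21.  16.] [463. -43.   2.] [497.  -9.  20.]
scene needle_case 0.93 [341 275] [459. 209.  36.] [451. 183.   1.] [489. 215.  74.]
scene needle_case 0.83 [301 263] [539. 214.  37.] [532. 198.   3.] [554. 220.  73.]
scene bear_stand 0.62 [243 311] [551. 351.  21.] [514. 308.   3.] [594. 382.  28.]
scene fish_stand 0.69 [320 219] [650.   7.  21.] [601. -31.   5.] [705.  32.  29.]
scene fish_stand 0.22 [388 214] [ 546. -106.   21.] [ 543. -156.    2.] [567. -67.  32.]
scene button_stand 0.74 [296 238] [640. 109.  22.] [603.  65.   6.] [678. 144.  29.]
scene case_stand 0.62 [255 267] [626. 244.  18.] [598. 209.   6.] [655. 271.  29.]
scene case_stand 0.18 [339 274] [459. 209.  38.] [451. 133.   2.] [493. 215.  74.]
scene sand_roll 0.74 [185 305] [612. 415.  36.] [597. 385.   5.] [647. 435.  47.]
scene chuck_key 0.43 [328 255] [547. 118.   8.] [531.  93.   1.] [572. 139.  12.]
scene
[... 1072 characters left out ...]
4.] [713.  19.  26.]
side button_stand 0.88 [362 267] [644.  87.  20.] [605.  54.   4.] [684. 127.  27.]
side case_stand 0.77 [346 222] [636. 218.  14.] [602. 198.   3.] [666. 256.  27.]
side sand_roll 0.43 [325 176] [618. 376.  13.] [603. 373.   0.] [629. 389.  31.]
side chuck_key 0.69 [311 269] [555. 105.   5.] [531.  83.  -1.] [579. 126.   9.]
side high pts by y bin:
-300 7891 [ 688. -299.  107.] [ 832. -252.  173.]
-250 5326 [ 692. -249.  111.] [ 840. -202.  173.]
-200 3901 [ 700. -199.  118.] [ 845. -153.  173.]
-150 122 [ 706. -150.  107.] [ 738. -144.  172.]
-100 2385 [579. -81. 105.] [893. -59. 512.]
-50 12372 [548. -40. 233.] [708.  -5. 478.]
0 1472 [540.   1. 248.] [709.  28. 402.]
```

View pics/top0.png

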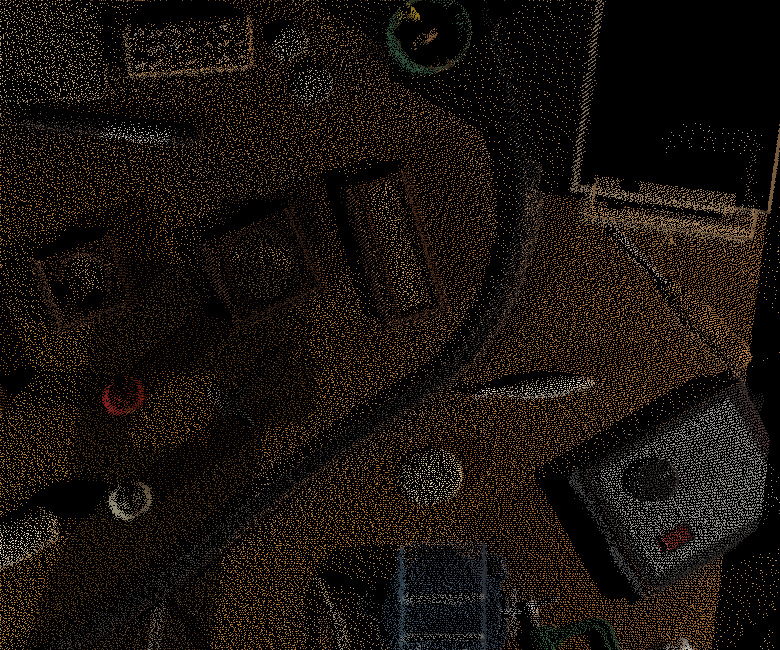

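Run:
```python
from h import *
for n,pts in(("scene",[(180,50),(205,88),(250,130),(300,168),(340,195),(365,220),(371,250),(377,290),(381,330),(378,370),(373,400),(350,440),(300,470)]),("side",[(160,160),(185,195),(215,235),(250,270),(285,300),(320,330),(370,350),(420,353),(480,328),(540,285),(600,235)])):
    p=get_image(n);W=cloud(p)
    for u,v in pts:
        b=W[v-6:v+7,u-6:u+7].reshape(-1,3);f=p["frame"][v-6:v+7,u-6:u+7].reshape(-1,3).max(1)
        m=(f<70)&np.isfinite(b[:,2]);b=b[m]
        if len(b):print(n,u,v,len(b),np.median(b,0).round(),b.min(0).round(),b.max(0).round())
```

```text
scene 180 50 80 [1099.  -29.  329.] [1089.  -38.  315.] [1110.  -21.  344.]
scene 205 88 89 [1034.  -34.  242.] [1018.  -45.  229.] [1049.  -28.  258.]
scene 250 130 53 [917. -54. 146.] [901. -62. 139.] [929. -47. 158.]
scene 300 168 59 [793. -91.  66.] [ 773. -153.   27.] [855. -82.  77.]
scene 340 195 58 [679. -98.  25.] [ 656. -103.   17.] [693. -93.  34.]
scene 365 220 34 [585. -57.  16.] [559. -69.  11.] [602. -26.  19.]
scene 371 250 74 [495.  56.  18.] [481.  38.  12.] [515.  78.  22.]
scene 377 290 54 [397. 184.  25.] [386. 142.   1.] [433. 199.  29.]
scene 381 330 75 [329. 288.  46.] [315. 268.  32.] [351. 310.  51.]
scene 378 370 121 [277. 382.  62.] [264. 367.  58.] [292. 402.  70.]
scene 373 400 14 [254. 439.  59.] [249. 421.  58.] [256. 443.  63.]
scene 350 440 100 [247. 488.  46.] [239. 478.  41.] [252. 496.  49.]
scene 300 470 158 [276. 545.  30.] [267. 533.  26.] [286. 553.  33.]
side 160 160 74 [252. 459.  50.] [ -89.  387. -784.] [ 275. 1844.   68.]
side 185 195 107 [320. 304.  48.] [305. 286.  41.] [331. 322.  54.]
side 215 235 155 [378. 203.  25.] [362. 181.  -5.] [390. 243.  31.]
side 250 270 93 [445. 114.  16.] [429.  99.  -2.] [452. 131.  20.]
side 285 300 62 [503.  34.  14.] [492.  24.   7.] [508.  46.  20.]
side 320 330 84 [552. -37.  14.] [540. -49.   6.] [559. -24.  19.]
side 370 350 131 [618. -92.  17.] [608. -99.   6.] [628. -80.  21.]
side 420 353 123 [ 689. -113.   27.] [ 680. -117.   19.] [ 700. -104.   32.]
side 540 285 133 [869. -79. 114.] [860. -84. 104.] [880. -69. 120.]
side 600 235 109 [958. -55. 175.] [948. -60.  91.] [1042.   41.  184.]
```

Run:
```python
from h import *
p=get_image("wrist");W=cloud(p);print(p["pose"].round(2),p["K"][0],p["dist"])
for a in((20,20),(20,620),(460,20),(460,620),(240,320)):print(a,W[a].round())
im,hz=top([(W,p["frame"])],500,800,-200,200,2)
cv2.imwrite("pics/w0.png",np.vstack([p["frame"]]))
```

```text
[[ 1.0000e+00  0.0000e+00 -0.0000e+00  6.2548e+02]
 [ 0.0000e+00 -9.6000e-01 -2.9000e-01  7.7980e+01]
 [-0.0000e+00  2.9000e-01 -9.6000e-01  3.8579e+02]
 [ 0.0000e+00  0.0000e+00  0.0000e+00  1.0000e+00]] [368.35671922   0.         312.09182414] [-0.05071593  0.          0.          0.          0.        ]
(20, 20) [359. 180.  25.]
(20, 620) [859. 164.  86.]
(460, 20) [574.  23. 338.]
(460, 620) [681.  23. 337.]
(240, 320) [633. -28.  26.]
```

View pics/w0.png

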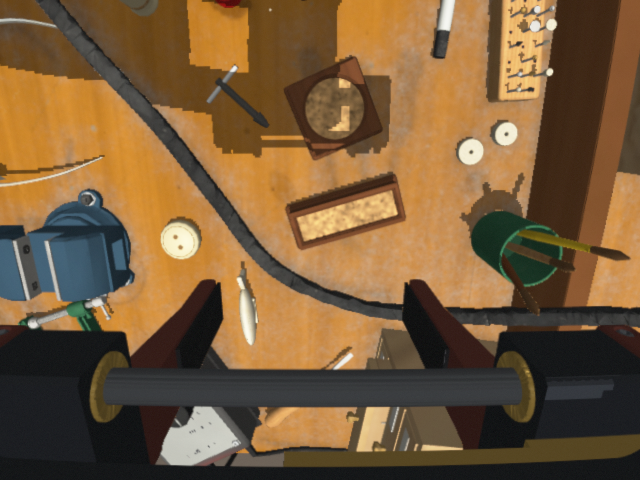

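Call:
servo_tool --deltas '[[[260, -60, 0], [0, 0, 0]], [[260, -60, 0], [0, 0, 0]], [[260, -60, 0], [0, 0, 0]], [[260, -60, 0], [0, 0, 0]], [[260, -60, 0], [0, 0, 0]]]'

```text
t: 1.77
ee_pos: [577.5, 204.6, 222.8]
orientation: [2.222, 2.221, 0.0]
ft_force: [1.2, 0.3, 0.4]
width: 87.7
grasp_force: 0.0
```

Call:
servo_tool --deltas '[[[50, -10, 0], [0, 0, 0]], [[50, -10, 0], [0, 0, 0]], [[50, -10, 0], [0, 0, 0]]]'

```text
t: 2.02
ee_pos: [567.4, 255.8, 222.7]
orientation: [-2.217, -2.226, -0.001]
ft_force: [0.2, 0.1, -0.3]
width: 87.7
grasp_force: 0.0
```

```bash
cat >> h.py <<'E'
def rect(w,lo,hi):
    m=np.isfinite(w[:,2])&(w[:,2]>lo)&(w[:,2]<hi);w=w[m]
    c=np.median(w[:,:2],0);w=w[np.linalg.norm(w[:,:2]-c,axis=1)<90]
    (cx,cy),(a,b),t=cv2.minAreaRect(w[:,:2].astype(np.float32))
    if a<b:t+=90
    return (round(float(cx),1),round(float(cy),1)),round(max(a,b),1),round(min(a,b),1),"long axis deg from x %.1f"%(((t+90)%180)-90),len(w),w[:,2].max().round()
E
python3 - <<'E'
from h import *
p=get_image("wrist");W=cloud(p);cv2.imwrite("pics/w1.png",p["frame"])
np.savez("w1.npz",W=W,f=p["frame"])
for q in["carved_bear","needle_case","bear_stand","button_stand","case_stand","fish_stand","sand_roll","chuck_key"]:
    for r in finder.silhouettes(q,p)[:2]:
        w=W[r["mask"]]
        uv=(np.array(r["rect"][:2])*[640,480]).astype(int)
        try:
            print(q,round(r["score"],2),uv,"ALL",rect(w,4,99),"TOP",rect(w,23,30))
        except Exception as e:print(q,uv,e)
E
```

```text
carved_bear 0.52 [385 426] ALL ((660.0, -2.2), 119.7, 48.9, 'long axis deg from x 18.2', 2762, np.float64(29.0)) TOP ((661.0, -3.6), 110.7, 42.8, 'long axis deg from x 16.9', 1049, np.float64(29.0))
needle_case 0.94 [293 263] ALL ((547.9, 207.1), 27.2, 26.0, 'long axis deg from x 1.1', 1003, np.float64(79.0)) TOP ((547.3, 213.1), 24.7, 10.4, 'long axis deg from x 1.6', 46, np.float64(30.0))
needle_case 0.93 [213 265] ALL ((468.2, 204.8), 27.9, 20.0, 'long axis deg from x -8.4', 944, np.float64(78.0)) TOP ((472.4, 206.3), 24.5, 10.0, 'long axis deg from x -39.8', 61, np.float64(30.0))
bear_stand 0.96 [305 124] ALL ((561.1, 340.0), 85.8, 66.7, 'long axis deg from x 21.6', 5913, np.float64(30.0)) TOP ((561.1, 340.1), 75.6, 56.8, 'long axis deg from x 21.9', 2041, np.float64(30.0))
bear_stand 0.4 [175 172] ALL ((433.2, 297.0), 83.1, 33.2, 'long axis deg from x -63.8', 2485, np.float64(52.0)) TOP ((448.3, 288.7), 57.5, 15.4, 'long axis deg from x -73.7', 135, np.float64(30.0))
button_stand 0.58 [377 336] ALL ((644.5, 101.3), 75.9, 73.6, 'long axis deg from x 22.0', 3668, np.float64(29.0))
[... 236 characters left out ...]
, 'long axis deg from x 19.6', 3591, np.float64(29.0)) TOP ((634.7, 235.7), 55.3, 53.4, 'long axis deg from x -70.9', 1528, np.float64(29.0))
fish_stand 0.57 [385 425] ALL ((660.4, -3.4), 120.2, 49.0, 'long axis deg from x 16.9', 2783, np.float64(29.0)) TOP ((661.0, -3.6), 110.7, 42.8, 'long axis deg from x 16.9', 1055, np.float64(29.0))
sand_roll 0.9 [382  49] ALL ((628.7, 403.5), 56.8, 56.7, 'long axis deg from x -34.0', 3709, np.float64(49.0)) TOP ((622.3, 397.3), 44.5, 44.2, 'long axis deg from x -87.1', 181, np.float64(30.0))
sand_roll [245 428] zero-size array to reduction operation maximum which has no identity
chuck_key [297 330] zero-size array to reduction operation maximum which has no identity
  return _methods._mean(a, axis=axis, dtype=dtype,
  ret = um.true_divide(
```

View pics/w1.png

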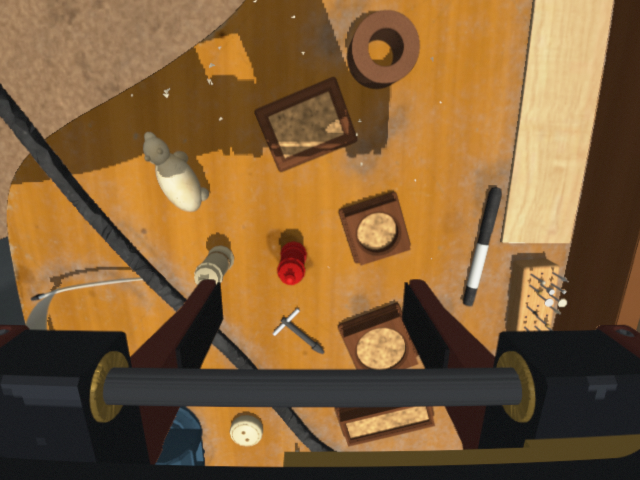

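Run:
```python
from h import *
from scipy.optimize import least_squares
allb=[]
for n in("scene","side","wrist"):
    p=get_image(n);W=cloud(p)
    w=W[np.isfinite(W[...,2])]
    b=w[(np.linalg.norm(w[:,:2]-[434,296],axis=1)<58)&(w[:,2]>8)&(w[:,2]<60)&(w[:,0]>395)]
    f=p["frame"][np.isfinite(W[...,2])]
    if len(b)>30:
        print(n,"bear",rect(b,8,60)); 
        for a,c in((12,20),(20,35),(35,60)):
            try:print("   slice",a,c,rect(b,a,c))
            except Exception:pass
        allb.append(b)
    for nm,c0 in(("white",(468,205)),("red",(548,207))):
        s=w[(np.linalg.norm(w[:,:2]-c0,axis=1)<24)&(w[:,2]>14)&(w[:,2]<46)]
        if len(s)>30:
            r=least_squares(lambda q:np.linalg.norm(s[:,:2]-q,axis=1)-13,c0,loss="soft_l1")
            print(n,nm,r.x.round(1),len(s),r.cost/len(s))
print(rect(np.vstack(allb),8,60),rect(np.vstack(allb),20,35))
b=np.vstack(allb)
np.save("bear.npy",b)
```

```text
scene bear ((428.0, 301.8), 77.1, 33.6, 'long axis deg from x -64.3', 672, np.float64(52.0))
   slice 12 20 ((421.0, 291.2), 55.2, 26.3, 'long axis deg from x 82.6', 52, np.float64(20.0))
   slice 20 35 ((426.6, 302.0), 75.2, 34.1, 'long axis deg from x -59.0', 125, np.float64(35.0))
   slice 35 60 ((426.5, 300.5), 74.7, 31.2, 'long axis deg from x -54.3', 478, np.float64(52.0))
scene white [464.9 200.3] 234 0.3525204467816195
scene red [545.4 205.5] 230 0.423535242342574
side bear ((433.3, 288.6), 75.4, 31.8, 'long axis deg from x -60.8', 488, np.float64(49.0))
   slice 12 20 ((430.3, 272.4), 55.5, 25.1, 'long axis deg from x -32.6', 42, np.float64(20.0))
   slice 20 35 ((435.5, 284.7), 66.6, 31.8, 'long axis deg from x -60.8', 158, np.float64(35.0))
   slice 35 60 ((431.6, 290.5), 70.7, 29.0, 'long axis deg from x -56.5', 267, np.float64(49.0))
side white [466.9 198.9] 173 0.3999112343510552
side red [547.2 203.7] 167 0.43765905922325626
wrist bear ((434.1, 297.5), 83.5, 33.6, 'long axis deg from x -68.4', 2575, np.float64(52.0))
   slice 12 20 ((448.9, 292.5), 54.4, 6.3, 'long axis deg from x -63.8', 62, np.float64(20.0))
   slice 20 35 ((434.2, 297.6), 83.4, 33.5, 'long axis deg from x -69.1', 427, np.float64(35.0))
   slice 35 60 ((433.4, 297.9), 80.8, 31.6, 'long axis deg from x -68.1', 2075, np.float64(52.0))
wrist white [466.7 199.6] 308 0.0551761015196393
wrist red [547.6 204.9] 229 0.03913822404633768
((431.7, 296.2), 90.4, 36.4, 'long axis deg from x -60.8', 3735, np.float64(52.0)) ((431.7, 296.2), 90.4, 36.4, 'long axis deg from x -60.8', 710, np.float64(35.0))
```

Run:
```python
from h import *
d=np.load("w1.npz");W,f=d["W"],d["f"]
x0,x1,y0,y1,s=385,485,245,350,5
# resample onto grid with nearest
from scipy.interpolate import griddata
m=np.isfinite(W[...,2]);w=W[m];c=f[m];k=(w[:,0]>x0-5)&(w[:,0]<x1+5)&(w[:,1]>y0-5)&(w[:,1]<y1+5)
gx,gy=np.meshgrid(np.arange(x0,x1,1/s),np.arange(y1,y0,-1/s))
im=griddata(w[k,:2],c[k].astype(float),(gx,gy),"nearest").astype(np.uint8).copy()
for a,col in((-68,(0,0,255)),(-62,(0,255,0))):
    u=np.array([np.cos(np.radians(a)),np.sin(np.radians(a))]);o=np.array([433.5,297])
    P=[(int((q[0]-x0)*s),int((y1-q[1])*s)) for q in(o-45*u,o+45*u)];cv2.line(im,P[0],P[1],col,1)
cv2.imwrite("pics/bear.png",im);print(im.shape)
```

```text
(525, 500, 3)
```

View pics/bear.png

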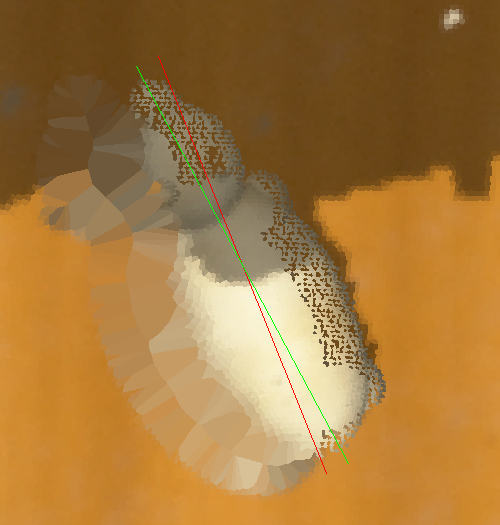

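```bash
cat > g.py <<'E'
# usage: g.py x y z yaw_deg (of closing axis, world) -> delta from measured pose
import sys;from h import *
def go(x,y,z,yaw):
    o=ctrl.get_obs();Rc=R.from_rotvec(o["orientation"])
    a=np.radians(yaw);ty=np.array([np.cos(a),np.sin(a),0]);tz=np.array([0,0,-1.]);tx=np.cross(ty,tz)
    Rt=R.from_matrix(np.c_[tx,ty,tz])
    print(o["t"],o["ee_pos"].round(1),"q6",o["qpos"].round(2),"shift",Rc.inv().apply(np.array([x,y,z])-o["ee_pos"]).round(1),"turn",(Rc.inv()*Rt).as_rotvec().round(3),"w",o["width"].round(1))
if __name__=="__main__":go(*map(float,sys.argv[1:5]))
E
python3 g.py 436.0 289.5 90 26.5
```

```text
Traceback (most recent call last):
  File "g.py", line 8, in <module>
    if __name__=="__main__":go(*map(float,sys.argv[1:5]))
                            ~~^^^^^^^^^^^^^^^^^^^^^^^^^^^
  File "g.py", line 7, in go
    print(o["t"],o["ee_pos"].round(1),"q6",o["qpos"].round(2),"shift",Rc.inv().apply(np.array([x,y,z])-o["ee_pos"]).round(1),"turn",(Rc.inv()*Rt).as_rotvec().round(3),"w",o["width"].round(1))
                                                                                                                                                                           ^^^^^^^^^^^^^^^^
AttributeError: 'float' object has no attribute 'round'
```

```bash
sed -i 's/o\["width"\].round(1)/round(o["width"],1)/' g.py; python3 g.py 436.0 289.5 90 26.5
```

```text
2.6167 [568.3 252.5 222.7] q6 [0.4  0.42 1.64 0.   1.09 0.4 ] shift [  36.9 -132.4  132.7] turn [ 0.    -0.    -0.463] w 87.8
```

Call:
servo_tool --deltas '[[[37, -132, 132], [0, 0, -0.463]], [[37, -132, 132], [0, 0, -0.463]], [[37, -132, 132], [0, 0, -0.463]], [[37, -132, 132], [0, 0, -0.463]], [[37, -132, 132], [0, 0, -0.463]]]' --grip -0.6

```text
t: 3.03
ee_pos: [432.0, 289.1, 88.1]
orientation: [-1.644, -2.674, 0.006]
ft_force: [-1.0, -0.5, -0.4]
width: 70.7
grasp_force: 0.0
```

```bash
python3 g.py 436.0 289.5 9.5 26.5
```

```text
3.0333 [432.  289.1  88.1] q6 [0.57 0.48 1.94 0.   0.73 0.1 ] shift [-1.5  4.1 78.6] turn [-0.005  0.     0.006] w 70.7
```

Call:
servo_tool --deltas '[[[0, 0, 0], [0, 0, 0]], [[0, 0, 0], [0, 0, 0]], [[0, 0, 0], [0, 0, 0]]]'

```text
t: 3.28
ee_pos: [437.9, 290.7, 91.7]
orientation: [1.652, 2.671, 0.004]
ft_force: [-0.6, -0.1, -0.0]
width: 70.1
grasp_force: 0.0
```

```bash
python3 g.py 436.0 289.5 9.5 26.5
```

```text
3.2833 [437.9 290.7  91.7] q6 [ 0.56  0.47  1.93 -0.    0.73  0.1 ] shift [-0.2 -2.5 82.2] turn [ 0.003 -0.     0.   ] w 70.1
```

Call:
servo_tool --deltas '[[[0, -1, 25], [0, 0, 0]], [[0, -1, 50], [0, 0, 0]], [[0, -1, 70], [0, 0, 0]], [[0, -1, 81], [0, 0, 0]], [[0, -1, 81], [0, 0, 0]]]'

```text
t: 3.7
ee_pos: [436.0, 289.1, 8.7]
orientation: [-1.654, -2.671, 0.001]
ft_force: [-1.5, -0.0, -0.2]
width: 69.9
grasp_force: 0.0
```

Call:
servo_tool --deltas '[[[0, 0, 0], [0, 0, 0]], [[0, 0, 0], [0, 0, 0]]]'

```text
t: 3.87
ee_pos: [436.7, 290.1, 10.9]
orientation: [1.653, 2.671, 0.003]
ft_force: [0.2, -0.0, -0.5]
width: 70.4
grasp_force: 0.0
```

```bash
python3 - <<'E'
from h import *
p=get_image("wrist");cv2.imwrite("pics/w2.png",p["frame"])
E
python3 g.py 436.0 289.5 9.5 26.5
```

```text
3.9167 [436.5 290.1  11. ] q6 [ 0.56  0.62  1.95 -0.    0.57  0.1 ] shift [-0.3 -0.8  1.5] turn [ 0.003 -0.     0.   ] w 70.2
```

View pics/w2.png

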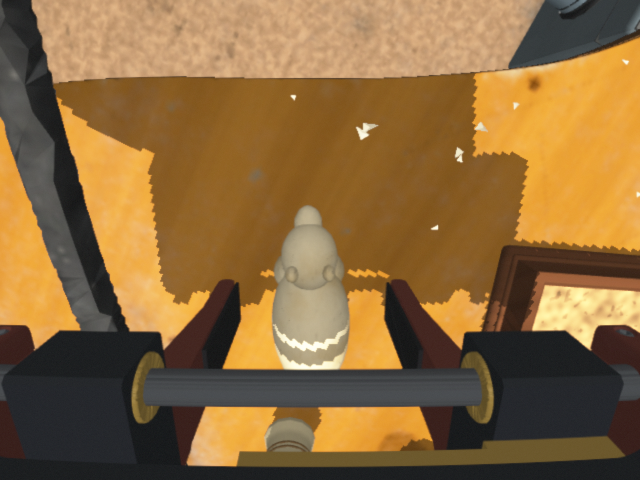

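Call:
servo_tool --deltas '[[[0, 0, 1], [0, 0, 0]], [[0, 0, 1], [0, 0, 0]], [[0, 0, 1], [0, 0, 0]], [[0, 0, 1], [0, 0, 0]], [[0, 0, 1], [0, 0, 0]]]' --grip 1

```text
t: 4.33
ee_pos: [435.3, 289.7, 8.9]
orientation: [1.652, 2.672, 0.0]
ft_force: [-0.2, -0.3, 0.1]
width: 40.5
grasp_force: 0.0
```

Call:
servo_tool --deltas '[[[0, 0, 0], [0, 0, 0]], [[0, 0, 0], [0, 0, 0]], [[0, 0, 0], [0, 0, 0]], [[0, 0, 0], [0, 0, 0]]]'

```text
t: 4.67
ee_pos: [435.3, 289.6, 8.7]
orientation: [1.652, 2.672, 0.0]
ft_force: [-0.5, -0.3, 2.2]
width: 33.4
grasp_force: 30.0
```

Call:
servo_tool --deltas '[[[0, 0, -20], [0, 0, 0]], [[0, 0, -45], [0, 0, 0]], [[0, 0, -70], [0, 0, 0]], [[0, 0, -90], [0, 0, 0]], [[0, 0, -90], [0, 0, 0]]]'

```text
t: 5.08
ee_pos: [437.2, 290.9, 102.1]
orientation: [1.651, 2.67, 0.008]
ft_force: [0.6, 0.4, -0.5]
width: 33.7
grasp_force: 30.0
```

```bash
python3 - <<'E'
from h import *
p=get_image("wrist");W=cloud(p);o=ctrl.get_obs()
w=W[np.isfinite(W[...,2])];t=R.from_rotvec(o["orientation"]).inv().apply(w-o["ee_pos"])
k=(abs(t[:,1])<20)&(t[:,0]>5)&(t[:,0]<90)&(t[:,2]<15)&(t[:,2]>-60)
b=t[k];print(len(b),b.min(0),b.max(0),np.percentile(b,[1,50,99],axis=0).round(1))
h=b[b[:,0]>35];print("head y",h[:,1].mean(), "bottom z",b[:,2].max())
E
python3 g.py 561 340 102 111.7
```

```text
8381 [  5.00848261 -19.99679902 -59.99166084] [50.18423425 19.99820004 -2.05518688] [[  5.3 -19.5 -59.1]
 [ 17.    0.3 -35.6]
 [ 48.2  19.6  -7.7]]
head y 0.6402634397455906 bottom z -2.0551868779148044
5.1333 [436.4 290.3 100.4] q6 [ 0.56  0.46  1.93 -0.    0.75  0.1 ] shift [-11.2 133.6  -1.1] turn [ 0.004  0.003 -1.487] w 33.3
```

Call:
servo_tool --deltas '[[[-12, 131, 0], [0, 0, -1.487]], [[-12, 131, 0], [0, 0, -1.487]], [[-12, 131, 0], [0, 0, -1.487]], [[-12, 131, 0], [0, 0, -1.487]], [[-12, 131, 0], [0, 0, -1.487]]]'

```text
t: 5.55
ee_pos: [560.1, 338.0, 96.8]
orientation: [0.743, 3.052, 0.0]
ft_force: [-1.0, -0.3, -0.6]
width: 33.3
grasp_force: 30.0
```

Call:
servo_tool --deltas '[[[0, 0, 0], [0, 0, -0.863]], [[0, 0, 0], [0, 0, -0.863]], [[0, 0, 0], [0, 0, -0.863]], [[0, 0, 0], [0, 0, -0.863]], [[0, 0, 0], [0, 0, -0.863]]]'

```text
t: 5.97
ee_pos: [556.9, 336.8, 96.5]
orientation: [0.233, -3.13, 0.002]
ft_force: [1.1, 0.5, -1.1]
width: 33.7
grasp_force: 30.0
```

```bash
python3 g.py 558.3 338.9 70 111.7
```

```text
5.9667 [556.9 336.8  96.5] q6 [ 0.53  0.61  1.64 -0.    0.89 -1.19] shift [-1.8  1.9 26.5] turn [-0.001 -0.003 -0.23 ] w 33.7
```

Call:
servo_tool --deltas '[[[-1, 1.5, 26], [0, 0, -0.23]], [[-1, 1.5, 26], [0, 0, -0.23]], [[-1, 1.5, 26], [0, 0, -0.23]], [[-1, 1.5, 26], [0, 0, -0.23]], [[-1, 1.5, 26], [0, 0, -0.23]]]'

```text
t: 6.38
ee_pos: [558.5, 338.9, 72.2]
orientation: [0.576, -3.088, 0.0]
ft_force: [0.4, -0.8, 0.2]
width: 33.4
grasp_force: 30.0
```

Call:
servo_tool --deltas '[[[0, 0, 0], [0, 0, 0]], [[0, 0, 0], [0, 0, 0]], [[0, 0, 0], [0, 0, 0]], [[0, 0, 0], [0, 0, 0]]]'

```text
t: 6.72
ee_pos: [558.8, 339.1, 73.0]
orientation: [-0.58, 3.087, 0.0]
ft_force: [-0.7, -0.1, 1.1]
width: 33.8
grasp_force: 30.0
```

```bash
python3 g.py 558.3 338.9 29.5 111.7
```

```text
6.7167 [558.8 339.1  73. ] q6 [ 0.53  0.65  1.64 -0.    0.85 -1.42] shift [ 0.5  0.  43.5] turn [ 0.     0.001 -0.007] w 33.8
```

Call:
servo_tool --deltas '[[[0, 0, 20], [0, 0, 0]], [[0, 0, 35], [0, 0, 0]], [[0, 0, 41], [0, 0, 0]], [[0, 0, 41], [0, 0, 0]], [[0, 0, 41], [0, 0, 0]]]'

```text
t: 7.13
ee_pos: [558.3, 338.8, 31.2]
orientation: [0.581, -3.086, 0.001]
ft_force: [0.5, -0.0, -0.1]
width: 33.9
grasp_force: 30.0
```

Call:
servo_tool --deltas '[[[0, 0, 1], [0, 0, 0]], [[0, 0, 2], [0, 0, 0]], [[0, 0, 2.5], [0, 0, 0]], [[0, 0, 2.5], [0, 0, 0]], [[0, 0, 2.5], [0, 0, 0]]]'

```text
t: 7.55
ee_pos: [558.7, 339.0, 29.5]
orientation: [-0.581, 3.087, 0.0]
ft_force: [-0.7, -0.1, -0.0]
width: 33.5
grasp_force: 30.0
```

Call:
servo_tool --deltas '[[[0, 0, 0.7], [0, 0, 0]], [[0, 0, 1], [0, 0, 0]], [[0, 0, 1], [0, 0, 0]], [[0, 0, 1], [0, 0, 0]]]'

```text
t: 7.88
ee_pos: [558.9, 339.1, 28.8]
orientation: [-0.581, 3.087, 0.0]
ft_force: [-1.7, -1.2, 6.0]
width: 33.4
grasp_force: 30.0
```

Call:
servo_tool --deltas '[[[0, 0, 0], [0, 0, 0]], [[0, 0, 0], [0, 0, 0]], [[0, 0, 0], [0, 0, 0]], [[0, 0, 0], [0, 0, 0]], [[0, 0, 0], [0, 0, 0]]]' --grip -0.4

```text
t: 8.3
ee_pos: [558.5, 338.9, 27.9]
orientation: [0.581, -3.087, 0.0]
ft_force: [0.0, 0.5, 0.6]
width: 60.5
grasp_force: 0.0
```

Call:
servo_tool --deltas '[[[0, 0, -30], [0, 0, 0]], [[0, 0, -60], [0, 0, 0]], [[0, 0, -100], [0, 0, 0]], [[0, 0, -140], [0, 0, 0]], [[0, 0, -170], [0, 0, 0]]]'

```text
t: 8.72
ee_pos: [559.2, 339.3, 201.4]
orientation: [-0.581, 3.085, 0.001]
ft_force: [0.9, 0.9, -0.4]
width: 61.3
grasp_force: 0.0
```

Run:
```python
from h import *
p=get_image("wrist");W=cloud(p);cv2.imwrite("pics/w3.png",p["frame"])
w=W[np.isfinite(W[...,2])]
b=w[(np.linalg.norm(w[:,:2]-[556,338],axis=1)<62)&(w[:,2]>33)&(w[:,2]<90)];print(rect(b,33,90))
```

```text
((549.9, 336.4), 83.0, 33.7, 'long axis deg from x 20.8', 2745, np.float64(72.0))
```

View pics/w3.png

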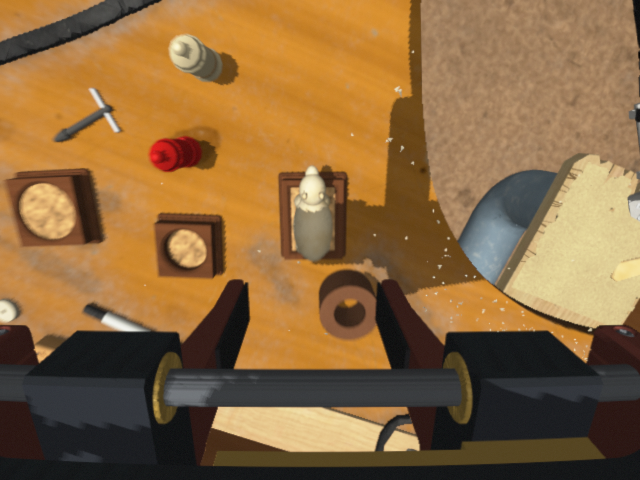

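```bash
python3 g.py 551 -100 200 0
```

```text
8.7667 [561.9 340.9 207.4] q6 [ 0.53  0.48  1.57 -0.    1.08 -1.42] shift [ 170.6 -406.8    4.8] turn [0.012 0.006 1.943] w 61.5
```

Call:
servo_tool --deltas '[[[171, -405, 3], [0, 0, 1.94]], [[171, -405, 3], [0, 0, 1.94]], [[171, -405, 3], [0, 0, 1.94]], [[171, -405, 3], [0, 0, 1.94]], [[171, -405, 3], [0, 0, 1.94]]]' --grip -0.2

```text
t: 9.18
ee_pos: [552.3, 129.1, 196.5]
orientation: [-0.405, -3.115, 0.0]
ft_force: [-0.6, -0.8, -0.8]
width: 52.4
grasp_force: 0.0
```

```bash
python3 g.py 551 -100 200 0
```

```text
9.1833 [552.3 129.1 196.5] q6 [ 0.21  0.37  1.78 -0.    0.99 -1.1 ] shift [ -57.2 -221.8   -3.4] turn [-0.     0.     1.312] w 52.4
```

Call:
servo_tool --deltas '[[[-57, -222, -3], [0, 0, 1.31]], [[-57, -222, -3], [0, 0, 1.31]], [[-57, -222, -3], [0, 0, 1.31]], [[-57, -222, -3], [0, 0, 1.31]], [[-57, -222, -3], [0, 0, 1.31]]]'

```text
t: 9.6
ee_pos: [552.1, -79.6, 199.4]
orientation: [1.344, 2.84, 0.0]
ft_force: [1.8, 0.6, 0.3]
width: 52.9
grasp_force: 0.0
```

Call:
servo_tool --deltas '[[[0, 0, 0], [0, 0, 0.65]], [[0, 0, 0], [0, 0, 0.65]], [[0, 0, 0], [0, 0, 0.65]], [[0, 0, 0], [0, 0, 0.65]], [[0, 0, 0], [0, 0, 0.65]]]'

```text
t: 10.02
ee_pos: [552.4, -77.9, 199.1]
orientation: [-2.152, -2.288, 0.0]
ft_force: [-0.3, 0.2, 0.9]
width: 53.0
grasp_force: 0.0
```

Call:
servo_tool --deltas '[[[0, 0, 0], [0, 0, 0.03]], [[0, 0, 0], [0, 0, 0.03]], [[0, 0, 0], [0, 0, 0.03]]]'

```text
t: 10.27
ee_pos: [552.5, -77.6, 199.2]
orientation: [-2.177, -2.265, 0.0]
ft_force: [0.8, -0.6, 0.4]
width: 52.7
grasp_force: 0.0
```

```bash
python3 g.py 551 -100 200 0
python3 - <<'E'
from h import *
p=get_image("wrist");W=cloud(p);cv2.imwrite("pics/w4.png",p["frame"])
for q in("carved_fish","fish_stand","bone_button","button_stand"):
    for r in finder.silhouettes(q,p)[:2]:
        try:print(q,round(r["score"],2),(np.array(r["rect"][:2])*[640,480]).astype(int),rect(W[r["mask"]],6,99))
        except Exception as e:print(q,"-")
ms=[W[...]]
for n in("scene","side"):
    ms.append(cloud(get_image(n)))
    w=ms[-1];w=w[np.isfinite(w[...,2])]
    for nm,a in(("fish body",(455,645,-150,-65)),("btn body y",(447,523,-130,50)),("btn body x",(395,575,-78,-2))):
        k=w[(w[:,0]>a[0])&(w[:,0]<a[1])&(w[:,1]>a[2])&(w[:,1]<a[3])&(w[:,2]>38)&(w[:,2]<150)]
        print(n,nm,len(k),k[:,:].max(0).round() if len(k) else "",k.min(0).round() if len(k) else "")
E
```

```text
10.2667 [552.5 -77.6 199.2] q6 [-0.16  0.35  1.8   0.    0.99 -0.2 ] shift [-22.4  -2.4  -0.8] turn [-0.    -0.     0.039] w 52.7
carved_fish 0.84 [311 246] ((552.4, -110.0), 86.1, 15.0, 'long axis deg from x -86.9', 941, np.float64(33.0))
fish_stand 0.6 [431 139] ((659.5, -4.1), 119.5, 50.6, 'long axis deg from x 16.8', 7054, np.float64(30.0))
bone_button 0.96 [240 162] ((484.3, -32.5), 41.9, 40.9, 'long axis deg from x -16.9', 1599, np.float64(21.0))
button_stand 0.68 [428  38] ((646.3, 95.0), 74.9, 68.9, 'long axis deg from x 22.8', 6082, np.float64(30.0))
scene fish body 82 [ 489. -138.   57.] [ 462. -150.   38.]
scene btn body y 0  
scene btn body x 444 [432.  -4.  86.] [395. -71.  38.]
side fish body 5 [ 488. -147.   53.] [ 480. -149.   51.]
side btn body y 0  
side btn body x 1288 [433. -11.  85.] [395. -75.  38.]
```

View pics/w4.png

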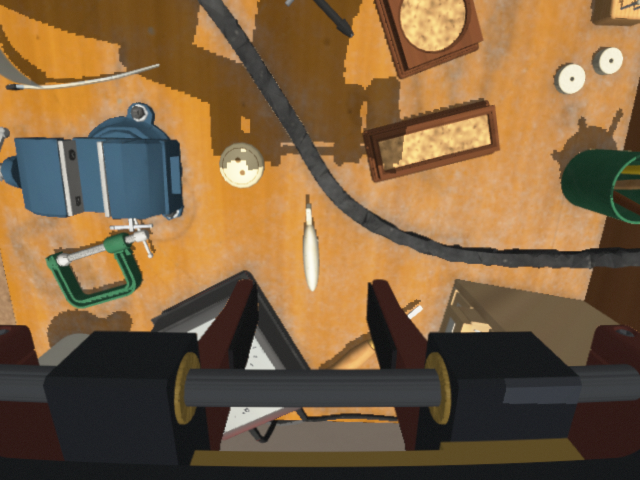

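```bash
python3 g.py 552.7 -115 2.5 3.1
```

```text
10.6167 [552.6 -77.6 199.5] q6 [-0.16  0.35  1.8   0.    0.99 -0.2 ] shift [-37.4  -1.4 197. ] turn [ 0.    -0.    -0.016] w 52.9
```

Call:
servo_tool --deltas '[[[-37.4, -1.4, 20], [0, 0, -0.016]], [[-37.4, -1.4, 60], [0, 0, -0.016]], [[-37.4, -1.4, 100], [0, 0, -0.016]], [[-37.4, -1.4, 135], [0, 0, -0.016]], [[-37.4, -1.4, 150], [0, 0, -0.016]]]' --grip 0.1

```text
t: 11.03
ee_pos: [549.9, -114.7, 45.3]
orientation: [-2.158, -2.277, 0.004]
ft_force: [-1.0, 0.6, -0.1]
width: 39.5
grasp_force: 0.0
```

Call:
servo_tool --deltas '[[[0, 0, 0], [0, 0, 0]], [[0, 0, 0], [0, 0, 0]], [[0, 0, 0], [0, 0, 0]]]'

```text
t: 11.28
ee_pos: [553.7, -115.2, 50.7]
orientation: [2.159, 2.28, 0.001]
ft_force: [0.3, -0.6, 0.8]
width: 39.6
grasp_force: 0.0
```

```bash
python3 g.py 552.7 -115 2.5 3.1
```

```text
11.2833 [ 553.7 -115.2   50.7] q6 [-0.23  0.59  1.85 -0.    0.7  -0.28] shift [ 0.3 -1.  48.2] turn [0.002 0.001 0.   ] w 39.6
```

Call:
servo_tool --deltas '[[[0, -0.5, 20], [0, 0, 0]], [[0, -0.5, 38], [0, 0, 0]], [[0, -0.5, 47], [0, 0, 0]], [[0, -0.5, 47], [0, 0, 0]], [[0, -0.5, 47], [0, 0, 0]]]'

```text
t: 11.7
ee_pos: [552.7, -115.1, 3.4]
orientation: [2.16, 2.28, 0.001]
ft_force: [-0.7, -0.3, 0.5]
width: 39.7
grasp_force: 0.0
```

Call:
servo_tool --deltas '[[[0, 0, 0], [0, 0, 0]], [[0, 0, 0], [0, 0, 0]], [[0, 0, 0], [0, 0, 0]], [[0, 0, 0], [0, 0, 0]], [[0, 0, 0], [0, 0, 0]]]' --grip 1

```text
t: 12.12
ee_pos: [552.5, -115.1, 3.1]
orientation: [2.16, 2.28, 0.001]
ft_force: [-0.7, -0.2, 4.9]
width: 15.6
grasp_force: 30.0
```

Call:
servo_tool --deltas '[[[0, 0, 0], [0, 0, 0]], [[0, 0, 0], [0, 0, 0]], [[0, 0, 0], [0, 0, 0]]]'

```text
t: 12.37
ee_pos: [552.5, -115.2, 3.1]
orientation: [2.16, 2.28, 0.001]
ft_force: [-0.5, 0.2, 6.3]
width: 15.4
grasp_force: 30.0
```

Call:
servo_tool --deltas '[[[0, 0, -20], [0, 0, 0]], [[0, 0, -50], [0, 0, 0]], [[0, 0, -80], [0, 0, 0]], [[0, 0, -100], [0, 0, 0]], [[0, 0, -100], [0, 0, 0]]]'

```text
t: 12.78
ee_pos: [554.7, -115.6, 106.6]
orientation: [2.157, 2.276, 0.006]
ft_force: [0.5, -0.0, 0.4]
width: 15.5
grasp_force: 30.0
```

Call:
servo_tool --deltas '[[[0, 0, 0], [0, 0, 0]], [[0, 0, 0], [0, 0, 0]]]'

```text
t: 12.95
ee_pos: [551.4, -114.9, 101.7]
orientation: [-2.16, -2.28, 0.001]
ft_force: [-0.6, -1.2, -0.9]
width: 15.1
grasp_force: 30.0
```

```bash
python3 - <<'E'
from h import *
p=get_image("wrist");W=cloud(p);o=ctrl.get_obs()
w=W[np.isfinite(W[...,2])];t=R.from_rotvec(o["orientation"]).inv().apply(w-o["ee_pos"])
k=(abs(t[:,1])<12)&(t[:,0]>12)&(t[:,0]<80)&(t[:,2]<12)&(t[:,2]>-40)
b=t[k];print(len(b),b.min(0),b.max(0));s=b[b[:,0]>30];print(s[:,1].mean())
E
python3 g.py 660 -3.5 70 -72.8
```

```text
1795 [ 12.02334419  -5.85367727 -27.8978557 ] [48.08075413  7.68745159 -3.45507224]
0.49951474672903673
13.0 [ 551.1 -114.8  101.2] q6 [-0.23  0.5   1.84 -0.    0.8  -0.28] shift [105.2 114.8  31. ] turn [-2.000e-03  1.000e-03  1.325e+00] w 15.6
```

```bash
python3 g.py 655.4 -5.1 90 -73
```

```text
13.0 [ 551.1 -114.8  101.2] q6 [-0.23  0.5   1.84 -0.    0.8  -0.28] shift [103.9 110.1  11.1] turn [-2.000e-03  1.000e-03  1.328e+00] w 15.6
```

Call:
servo_tool --deltas '[[[104, 110, 10], [0, 0, 1.328]], [[104, 110, 10], [0, 0, 1.328]], [[104, 110, 10], [0, 0, 1.328]], [[104, 110, 10], [0, 0, 1.328]], [[104, 110, 10], [0, 0, 1.328]]]'

```text
t: 13.42
ee_pos: [659.0, -1.3, 90.4]
orientation: [-2.757, -1.504, -0.001]
ft_force: [-0.8, -0.0, 0.4]
width: 15.8
grasp_force: 30.0
```

Call:
servo_tool --deltas '[[[0, 0, 0], [0, 0, 0.7]], [[0, 0, 0], [0, 0, 0.7]], [[0, 0, 0], [0, 0, 0.7]], [[0, 0, 0], [0, 0, 0.7]], [[0, 0, 0], [0, 0, 0.7]]]'

```text
t: 13.83
ee_pos: [655.1, -5.1, 90.2]
orientation: [-3.087, -0.579, 0.005]
ft_force: [0.7, -0.5, 0.8]
width: 15.6
grasp_force: 30.0
```

Call:
servo_tool --deltas '[[[0, 0, 0], [0, 0, 0.076]], [[0, 0, 0], [0, 0, 0.076]], [[0, 0, 0], [0, 0, 0.076]], [[0, 0, 0], [0, 0, 0.076]]]'

```text
t: 14.17
ee_pos: [655.7, -5.3, 91.4]
orientation: [-3.105, -0.474, 0.003]
ft_force: [-0.0, -0.2, -0.7]
width: 15.4
grasp_force: 30.0
```

```bash
python3 g.py 655.4 -5.1 25 -73
```

```text
14.1667 [655.7  -5.3  91.4] q6 [-0.03  0.63  1.63 -0.    0.89  1.24] shift [-0.2 -0.2 66.4] turn [-0.001  0.002  0.006] w 15.4
```

Call:
servo_tool --deltas '[[[0, 0, 25], [0, 0, 0]], [[0, 0, 45], [0, 0, 0]], [[0, 0, 58], [0, 0, 0]], [[0, 0, 58], [0, 0, 0]], [[0, 0, 58], [0, 0, 0]]]'

```text
t: 14.58
ee_pos: [655.8, -5.2, 33.7]
orientation: [-3.106, -0.472, 0.003]
ft_force: [-0.1, 0.6, -0.1]
width: 15.5
grasp_force: 30.0
```

Call:
servo_tool --deltas '[[[0, 0, 2], [0, 0, 0]], [[0, 0, 4], [0, 0, 0]], [[0, 0, 6], [0, 0, 0]], [[0, 0, 7.5], [0, 0, 0]], [[0, 0, 7.5], [0, 0, 0]]]'

```text
t: 15.0
ee_pos: [656.4, -5.3, 27.1]
orientation: [3.106, 0.471, 0.0]
ft_force: [-1.1, 0.4, -0.3]
width: 15.6
grasp_force: 30.0
```

Call:
servo_tool --deltas '[[[0, 0, 0.7], [0, 0, 0]], [[0, 0, 1], [0, 0, 0]], [[0, 0, 1], [0, 0, 0]], [[0, 0, 1], [0, 0, 0]]]'

```text
t: 15.33
ee_pos: [656.5, -5.3, 26.3]
orientation: [3.106, 0.471, 0.001]
ft_force: [-0.8, 0.2, 2.2]
width: 15.3
grasp_force: 31.2
```

Call:
servo_tool --deltas '[[[0, 0, 1], [0, 0, 0]], [[0, 0, 2], [0, 0, 0]], [[0, 0, 2], [0, 0, 0]], [[0, 0, 2], [0, 0, 0]]]'

```text
t: 15.67
ee_pos: [656.6, -5.3, 25.9]
orientation: [3.106, 0.471, 0.001]
ft_force: [-5.1, 0.6, 15.8]
width: 15.8
grasp_force: 38.8
```

Call:
servo_tool --deltas '[[[0, 0, -2], [0, 0, 0]], [[0, 0, -2], [0, 0, 0]], [[0, 0, -2], [0, 0, 0]]]'

```text
t: 15.92
ee_pos: [656.7, -5.3, 26.2]
orientation: [3.106, 0.471, 0.001]
ft_force: [-0.4, 0.0, 4.2]
width: 15.4
grasp_force: 32.5
```

Run:
```python
from h import *
ims=[]
for n,c,r in(("side",(330,260,110,80),7/2),("wrist",(230,160,190,140),2)):
    p=get_image(n);W=cloud(p);u,v,a,b=c
    ims.append(cv2.resize(p["frame"][v:v+b,u:u+a],(400,300),interpolation=cv2.INTER_CUBIC))
    o=ctrl.get_obs()
    t=R.from_rotvec(o["orientation"]).inv().apply(W.reshape(-1,3)-o["ee_pos"]);t=t[np.isfinite(t[:,2])]
    for lo,hi in((-45,-30),(-30,-18),(12,25),(25,40),(40,52)):
        b=t[(abs(t[:,1])<7)&(t[:,0]>lo)&(t[:,0]<hi)&(t[:,2]>-45)]
        if len(b):print(n,lo,hi,len(b),"top z world",(o["ee_pos"][2]-np.percentile(b[:,2],2)).round(1),"tooly",b[b[:,2]<-8][:,1].mean().round(1))
print(o["ee_pos"],o["orientation"])
cv2.imwrite("pics/w5.png",np.hstack(ims))
```

```text
side -45 -30 109 top z world 48.4 tooly 4.5
side -30 -18 67 top z world 52.7 tooly 3.6
wrist -45 -30 17 top z world 22.0 tooly nan
wrist -30 -18 133 top z world 53.3 tooly 0.6
wrist 12 25 1169 top z world 52.7 tooly 0.7
wrist 25 40 1065 top z world 48.6 tooly 0.8
wrist 40 52 953 top z world 52.7 tooly 0.5
[656.64846045  -5.24327985  26.15754213] [3.10604855e+00 4.70601363e-01 8.02222968e-04]<stdin>:10: RuntimeWarning: Mean of empty slice.
  ret = ret.dtype.type(ret / rcount)
```

View pics/w5.png

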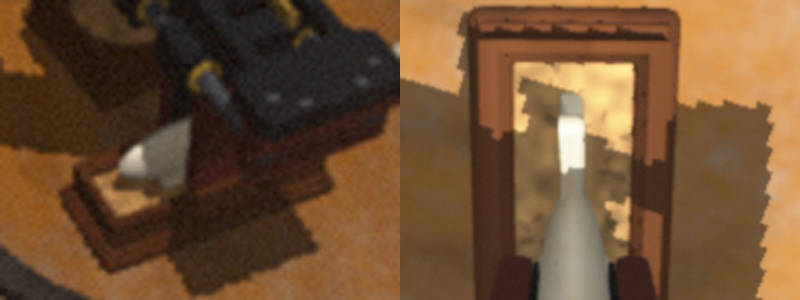

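Call:
servo_tool --deltas '[[[0, 0, -0.4], [0, 0, 0]], [[0, 0, -0.4], [0, 0, 0]], [[0, 0, -0.4], [0, 0, 0]], [[0, 0, -0.4], [0, 0, 0]]]' --grip 0.57

```text
t: 16.35
ee_pos: [656.5, -5.3, 26.4]
orientation: [3.106, 0.471, 0.0]
ft_force: [-1.2, -0.3, 3.0]
width: 18.8
grasp_force: 1.6
```

Call:
servo_tool --deltas '[[[0, 0, 0], [0, 0, 0]], [[0, 0, 0], [0, 0, 0]], [[0, 0, 0], [0, 0, 0]]]'

```text
t: 16.6
ee_pos: [656.5, -5.3, 26.4]
orientation: [3.106, 0.471, 0.0]
ft_force: [1.6, -0.3, 2.6]
width: 19.1
grasp_force: 1.3
```

```bash
cat > f.py <<'E'
from h import *
for n in("side","wrist"):
    p=get_image(n);W=cloud(p);o=ctrl.get_obs()
    t=R.from_rotvec(o["orientation"]).inv().apply(W.reshape(-1,3)-o["ee_pos"]);t=t[np.isfinite(t[:,2])]
    for lo,hi in((-45,-30),(-30,-18),(12,25),(25,40),(40,52)):
        b=t[(abs(t[:,1])<7)&(t[:,0]>lo)&(t[:,0]<hi)&(t[:,2]>-45)]
        if len(b):print(n,lo,hi,len(b),"top z world",(o["ee_pos"][2]-np.percentile(b[:,2],2)).round(1),"tooly",b[b[:,2]<-8][:,1].mean().round(1))
E
python3 -W ignore f.py
```

```text
side -45 -30 106 top z world 45.6 tooly 3.9
side -30 -18 69 top z world 48.1 tooly 3.8
wrist -45 -30 19 top z world 22.4 tooly nan
wrist -30 -18 246 top z world 50.6 tooly 0.7
wrist 12 25 1112 top z world 49.6 tooly 0.6
wrist 25 40 1054 top z world 45.4 tooly 0.7
wrist 40 52 924 top z world 50.0 tooly 0.5
```

Call:
servo_tool --deltas '[[[0, 0, -1], [0, 0, 0]], [[0, 0, -1], [0, 0, 0]], [[0, 0, -1], [0, 0, 0]], [[0, 0, -1], [0, 0, 0]]]' --grip 0.2

```text
t: 17.03
ee_pos: [655.9, -5.3, 27.0]
orientation: [-3.106, -0.471, 0.001]
ft_force: [-0.4, -0.5, -0.1]
width: 34.7
grasp_force: 0.0
```

Call:
servo_tool --deltas '[[[0, 0, -20], [0, 0, 0]], [[0, 0, -50], [0, 0, 0]], [[0, 0, -90], [0, 0, 0]], [[0, 0, -130], [0, 0, 0]], [[0, 0, -150], [0, 0, 0]]]'

```text
t: 17.45
ee_pos: [658.2, -5.3, 182.1]
orientation: [3.105, 0.47, 0.008]
ft_force: [0.2, 0.0, 1.1]
width: 35.0
grasp_force: 0.0
```

```bash
python3 -W ignore f.py;python3 g.py 484.5 -25 120 -73
python3 - <<'E'
from h import *
p=get_image("wrist");W=cloud(p)
for q in("carved_fish","bone_button","button_stand"):
    for r in finder.silhouettes(q,p)[:1]:
        try:print(q,round(r["score"],2),(np.array(r["rect"][:2])*[640,480]).astype(int),rect(W[r["mask"]],6,99))
        except Exception as e:print(q,"-")
E
```

```text
side -45 -30 127 top z world 46.9 tooly nan
side -30 -18 88 top z world 49.3 tooly nan
side 12 25 71 top z world 45.6 tooly nan
side 25 40 110 top z world 47.2 tooly nan
side 40 52 57 top z world 47.9 tooly nan
wrist -45 -30 123 top z world 47.7 tooly nan
wrist -30 -18 180 top z world 50.9 tooly nan
wrist 12 25 281 top z world 48.8 tooly nan
wrist 25 40 253 top z world 47.5 tooly nan
wrist 40 52 234 top z world 49.3 tooly nan
17.55 [659.   -5.3 182.2] q6 [-0.03  0.51  1.59 -0.    1.04  1.24] shift [-173.   -33.1   60.8] turn [ 0.003 -0.008  0.004] w 35.0
carved_fish 0.92 [311 221] ((662.2, -4.2), 85.4, 15.8, 'long axis deg from x 18.0', 1227, np.float64(53.0))
bone_button 0.47 [284 363] ((501.2, -27.6), 29.9, 6.8, 'long axis deg from x -71.0', 162, np.float64(17.0))
button_stand 0.67 [200 200] ((646.5, 98.3), 76.3, 75.3, 'long axis deg from x -67.0', 6779, np.float64(29.0))
```

```bash
python3 g.py 455 -32.5 170 -90
```

```text
17.75 [655.   -5.2 175.5] q6 [-0.03  0.52  1.59 -0.    1.03  1.24] shift [-199.1  -33.2    6.1] turn [-0.001  0.003  0.301] w 35.1
```

Call:
servo_tool --deltas '[[[-199, -33, 6], [0, 0, 0.3]], [[-199, -33, 6], [0, 0, 0.3]], [[-199, -33, 6], [0, 0, 0.3]], [[-199, -33, 6], [0, 0, 0.3]], [[-199, -33, 6], [0, 0, 0.3]]]' --grip -0.4

```text
t: 18.17
ee_pos: [452.1, -32.6, 169.2]
orientation: [-3.141, -0.001, 0.008]
ft_force: [0.4, -0.4, 0.2]
width: 60.7
grasp_force: 0.0
```

Call:
servo_tool --deltas '[[[0, 0, 0], [0, 0, 0]], [[0, 0, 0], [0, 0, 0]], [[0, 0, 0], [0, 0, 0]], [[0, 0, 0], [0, 0, 0]], [[0, 0, 0], [0, 0, 0]]]'

```text
t: 18.58
ee_pos: [457.7, -32.6, 171.1]
orientation: [-3.142, -0.002, -0.0]
ft_force: [-0.1, 0.8, -0.2]
width: 61.9
grasp_force: 0.0
```

```bash
python3 - <<'E'
from h import *
p=get_image("wrist");W=cloud(p)
for q in("bone_button",):
    for r in finder.silhouettes(q,p)[:2]:
        w=W[r["mask"]];w=w[np.isfinite(w[:,2])&(w[:,2]>5)&(w[:,2]<25)]
        print(q,round(r["score"],2),(np.array(r["rect"][:2])*[640,480]).astype(int),rect(w,5,25),cv2.minEnclosingCircle(w[:,:2].astype(np.float32)))
E
python3 g.py 484.4 -32.5 60 -90
```

```text
bone_button 0.74 [311 189] ((484.9, -33.5), 41.2, 41.2, 'long axis deg from x -80.3', 1776, np.float64(20.0)) ((484.3197326660156, -33.14791488647461), 21.24789810180664)
bone_button 0.47 [ 41 217] ((468.6, 193.3), 29.0, 17.9, 'long axis deg from x 21.2', 523, np.float64(25.0)) ((466.747314453125, 198.38523864746094), 14.657275199890137)
18.6833 [457.3 -32.6 171.1] q6 [-0.1   0.26  2.03  0.    0.86  1.47] shift [ 2.710e+01 -1.000e-01  1.111e+02] turn [-0.     0.     0.001] w 61.3
```

Call:
servo_tool --deltas '[[[27, 0.4, 35], [0, 0, 0]], [[27, 0.4, 75], [0, 0, 0]], [[27, 0.4, 110], [0, 0, 0]], [[27, 0.4, 125], [0, 0, 0]], [[27, 0.4, 125], [0, 0, 0]]]'

```text
t: 19.1
ee_pos: [481.2, -32.7, 42.8]
orientation: [-3.141, -0.001, 0.011]
ft_force: [0.2, -0.6, 0.4]
width: 61.5
grasp_force: 0.0
```

Call:
servo_tool --deltas '[[[0, 0, 0], [0, 0, 0]], [[0, 0, 0], [0, 0, 0]], [[0, 0, 0], [0, 0, 0]]]'

```text
t: 19.35
ee_pos: [484.8, -33.1, 47.8]
orientation: [3.141, 0.001, 0.004]
ft_force: [-1.1, -0.6, 0.7]
width: 61.5
grasp_force: 0.0
```

```bash
python3 g.py 484.4 -33 5.5 -90
```

```text
19.35 [484.8 -33.1  47.8] q6 [-0.09  0.52  2.03  0.    0.59  1.48] shift [-0.5 -0.2 42.3] turn [ 0.    -0.003  0.001] w 61.5
```

Call:
servo_tool --deltas '[[[0, 0, 20], [0, 0, 0]], [[0, 0, 35], [0, 0, 0]], [[0, 0, 40], [0, 0, 0]], [[0, 0, 40], [0, 0, 0]], [[0, 0, 40], [0, 0, 0]]]'

```text
t: 19.77
ee_pos: [484.1, -33.1, 7.3]
orientation: [3.141, 0.001, 0.002]
ft_force: [0.3, 0.5, 0.1]
width: 61.6
grasp_force: 0.0
```

Call:
servo_tool --deltas '[[[0, 0, 0], [0, 0, 0]], [[0, 0, 0], [0, 0, 0]]]'

```text
t: 19.93
ee_pos: [484.2, -33.1, 7.3]
orientation: [3.141, 0.001, 0.003]
ft_force: [-0.4, 1.1, 0.2]
width: 61.4
grasp_force: 0.0
```

Lower 2 mm to about 5.3, then close.

Call:
servo_tool --deltas '[[[0, 0, 2], [0, 0, 0]], [[0, 0, 2], [0, 0, 0]], [[0, 0, 2], [0, 0, 0]]]'

```text
t: 20.18
ee_pos: [483.5, -33.1, 4.5]
orientation: [3.142, 0.001, 0.0]
ft_force: [-0.4, -0.5, -0.0]
width: 61.4
grasp_force: 0.0
```

Call:
servo_tool --deltas '[[[0, 0, 0], [0, 0, 0]], [[0, 0, 0], [0, 0, 0]], [[0, 0, 0], [0, 0, 0]], [[0, 0, 0], [0, 0, 0]], [[0, 0, 0], [0, 0, 0]]]' --grip 1

```text
t: 20.6
ee_pos: [483.5, -33.1, 4.4]
orientation: [-3.142, -0.001, 0.0]
ft_force: [-0.2, -0.4, 0.4]
width: 41.1
grasp_force: 30.0
```

Call:
servo_tool --deltas '[[[0, 0, -3], [0, 0, 0]], [[0, 0, -8], [0, 0, 0]], [[0, 0, -15], [0, 0, 0]], [[0, 0, -30], [0, 0, 0]], [[0, 0, -50], [0, 0, 0]]]'

```text
t: 21.02
ee_pos: [482.6, -33.0, 54.5]
orientation: [-3.141, -0.001, 0.003]
ft_force: [0.3, 0.2, 0.6]
width: 41.0
grasp_force: 30.0
```

```bash
python3 g.py 645.5 100 70 -90;python3 - <<'E'
from h import *
p=get_image("wrist");W=cloud(p);o=ctrl.get_obs()
w=W[np.isfinite(W[...,2])];t=R.from_rotvec(o["orientation"]).inv().apply(w-o["ee_pos"])
b=t[(np.hypot(t[:,0],t[:,1])<28)&(t[:,2]<10)&(t[:,2]>-18)&(abs(t[:,1])<19)];print(len(b),b.min(0),b.max(0))
for lo,hi in((-15,-5),(-5,5),(5,15)):
    s=b[(b[:,1]>lo)&(b[:,1]<hi)];print(lo,s[:,0].max().round(1),np.median(s[:,2]).round(1))
cv2.imwrite("pics/w6.png",p["frame"])
E
```

```text
21.0167 [482.6 -33.   54.5] q6 [-0.09  0.5   2.03 -0.    0.61  1.48] shift [ 163.  -132.9  -15.8] turn [-0.     0.002  0.001] w 41.0
5965 [-21.98083774 -18.96775955 -12.15172262] [19.96426301 18.89009215  3.19147022]
-15 19.0 -8.8
-5 20.0 -9.4
5 18.9 -9.0
```

Call:
servo_tool --deltas '[[[163, -132, -35], [0, 0, 0]], [[163, -132, -35], [0, 0, 0]], [[163, -132, -35], [0, 0, 0]], [[163, -132, -35], [0, 0, 0]], [[163, -132, -35], [0, 0, 0]]]'

```text
t: 21.48
ee_pos: [644.4, 97.8, 89.7]
orientation: [-3.142, -0.001, -0.001]
ft_force: [0.8, 0.0, -0.6]
width: 41.2
grasp_force: 30.0
```

Call:
servo_tool --deltas '[[[0, 0, 0], [0, 0, 0]], [[0, 0, 0], [0, 0, 0]], [[0, 0, 0], [0, 0, 0]], [[0, 0, 0], [0, 0, 0]]]'

```text
t: 21.82
ee_pos: [641.4, 95.5, 88.1]
orientation: [3.141, 0.0, -0.003]
ft_force: [-1.5, -0.2, -0.1]
width: 41.2
grasp_force: 30.0
```

```bash
python3 g.py 646.3 98.6 30 -90
```

```text
21.8167 [641.4  95.5  88.1] q6 [ 0.13  0.62  1.65 -0.    0.87  1.7 ] shift [ 5.  -3.1 58.1] turn [0.    0.002 0.   ] w 41.2
```

Call:
servo_tool --deltas '[[[4.5, -3, 20], [0, 0, 0]], [[4.5, -3, 40], [0, 0, 0]], [[4.5, -3, 48], [0, 0, 0]], [[4.5, -3, 48], [0, 0, 0]], [[4.5, -3, 48], [0, 0, 0]]]'

```text
t: 22.23
ee_pos: [646.7, 98.7, 40.4]
orientation: [3.141, -0.0, -0.003]
ft_force: [-0.4, -0.1, 0.2]
width: 41.0
grasp_force: 30.0
```

Call:
servo_tool --deltas '[[[0, 0, 0], [0, 0, 0]], [[0, 0, 0], [0, 0, 0]], [[0, 0, 0], [0, 0, 0]]]'

```text
t: 22.48
ee_pos: [648.2, 99.3, 41.7]
orientation: [-3.141, -0.001, -0.002]
ft_force: [0.0, -0.3, -0.1]
width: 41.2
grasp_force: 30.0
```

```bash
python3 g.py 646.3 98.6 26.5 -90
python3 - <<'E'
from h import *
p=get_image("wrist");cv2.imwrite("pics/w7.png",p["frame"])
E
```

```text
22.4833 [648.2  99.3  41.7] q6 [ 0.13  0.7   1.64 -0.    0.8   1.7 ] shift [-1.9  0.7 15.2] turn [-0.    -0.002  0.001] w 41.2
```

View pics/w7.png

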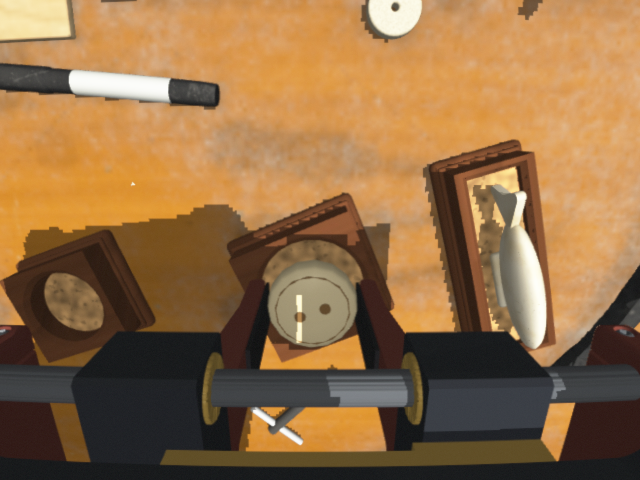

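Call:
servo_tool --deltas '[[[-1, 0.4, 6], [0, 0, 0]], [[-1, 0.4, 11], [0, 0, 0]], [[-1, 0.4, 13], [0, 0, 0]], [[-1, 0.4, 13.5], [0, 0, 0]], [[-1, 0.4, 13.5], [0, 0, 0]]]'

```text
t: 22.95
ee_pos: [646.3, 98.9, 26.7]
orientation: [3.141, 0.001, -0.001]
ft_force: [-0.6, 1.1, 0.3]
width: 41.2
grasp_force: 30.0
```

Call:
servo_tool --deltas '[[[0, 0, 0.5], [0, 0, 0]], [[0, 0, 1], [0, 0, 0]], [[0, 0, 1], [0, 0, 0]], [[0, 0, 1], [0, 0, 0]]]'

```text
t: 23.28
ee_pos: [646.7, 99.0, 26.3]
orientation: [-3.142, -0.001, -0.0]
ft_force: [-0.6, -0.7, 0.6]
width: 41.0
grasp_force: 30.2
```

Release slightly, so the button drops guided.

Call:
servo_tool --deltas '[[[0, 0, 0], [0, 0, 0]], [[0, 0, 0], [0, 0, 0]], [[0, 0, 0], [0, 0, 0]], [[0, 0, 0], [0, 0, 0]]]' --grip -0.03

```text
t: 23.62
ee_pos: [646.8, 99.0, 26.4]
orientation: [-3.142, -0.001, -0.001]
ft_force: [-0.0, -0.8, 1.6]
width: 45.2
grasp_force: 0.7
```

Call:
servo_tool --deltas '[[[0, 0, -2], [0, 0, 0]], [[0, 0, -4], [0, 0, 0]], [[0, 0, -4], [0, 0, 0]], [[0, 0, -4], [0, 0, 0]]]' --grip -0.2

```text
t: 23.95
ee_pos: [646.7, 99.0, 30.4]
orientation: [-3.142, -0.001, -0.0]
ft_force: [-0.2, 0.3, -0.4]
width: 52.8
grasp_force: 0.0
```

Call:
servo_tool --deltas '[[[0, 0, -30], [0, 0, 0]], [[0, 0, -70], [0, 0, 0]], [[0, 0, -110], [0, 0, 0]], [[0, 0, -140], [0, 0, 0]], [[0, 0, -140], [0, 0, 0]]]'

```text
t: 24.37
ee_pos: [650.6, 99.5, 177.5]
orientation: [-3.14, -0.001, -0.018]
ft_force: [0.7, -0.1, 0.3]
width: 52.6
grasp_force: 0.0
```

```bash
python3 - <<'E'
from h import *
p=get_image("wrist");W=cloud(p)
w=W[np.isfinite(W[...,2])]
b=w[(np.linalg.norm(w[:,:2]-[646.3,98.6],axis=1)<15)];print("centre z",np.percentile(b[:,2],[5,50,95]).round(1))
r=finder.silhouettes("bone_button",p)
for q in r[:3]:print(q["score"],np.array(q["rect"][:2])*[640,480],rect(W[q["mask"]],5,60))
e=[]
for a in range(0,360,45):
    c=np.array([646.3,98.6])+17*np.array([np.cos(np.radians(a)),np.sin(np.radians(a))])
    k=w[np.linalg.norm(w[:,:2]-c,axis=1)<3];e.append(np.median(k[:,2]).round(1) if len(k) else None)
print(e)
E
python3 g.py 466.7 199 170 0;python3 g.py 466.7 199 170 -90
```

```text
centre z [36.2 37.5 38.9]
0.92 [312.576 227.856] ((646.2, 98.4), 44.4, 43.8, 'long axis deg from x -47.6', 1886, np.float64(40.0))
[np.float64(36.3), np.float64(36.2), np.float64(35.5), np.float64(35.6), np.float64(35.7), np.float64(35.9), np.float64(36.5), np.float64(36.7)]
24.4667 [647.4  99.1 171.8] q6 [ 0.13  0.52  1.6  -0.    1.02  1.7 ] shift [-180.6 -100.     1.3] turn [ 0.002 -0.003 -1.57 ] w 52.9
24.4667 [647.4  99.1 171.8] q6 [ 0.13  0.52  1.6  -0.    1.02  1.7 ] shift [-180.6 -100.     1.3] turn [-0.    -0.003  0.001] w 52.9
```

Call:
servo_tool --deltas '[[[-180.6, -100, 10], [0, 0, 0]], [[-180.6, -100, 10], [0, 0, 0]], [[-180.6, -100, 10], [0, 0, 0]], [[-180.6, -100, 10], [0, 0, 0]], [[-180.6, -100, 10], [0, 0, 0]]]'

```text
t: 24.88
ee_pos: [462.6, 198.8, 158.2]
orientation: [3.14, 0.0, -0.006]
ft_force: [-0.7, 0.4, 0.5]
width: 52.7
grasp_force: 0.0
```

Call:
servo_tool --deltas '[[[0, 0, 0], [0, 0, 0]], [[0, 0, 0], [0, 0, 0]], [[0, 0, 0], [0, 0, 0]], [[0, 0, 0], [0, 0, 0]], [[0, 0, 0], [0, 0, 0]]]'

```text
t: 25.3
ee_pos: [466.9, 198.3, 159.8]
orientation: [3.141, -0.001, -0.0]
ft_force: [0.6, -1.3, 0.2]
width: 52.7
grasp_force: 0.0
```

```bash
python3 g.py 466.7 199 110 -90
python3 - <<'E'
from h import *
from scipy.optimize import least_squares
p=get_image("wrist");W=cloud(p);w=W[np.isfinite(W[...,2])]
for nm,c0 in(("white",(467,199)),("red",(547.5,205))):
    s=w[(np.linalg.norm(w[:,:2]-c0,axis=1)<22)&(w[:,2]>14)&(w[:,2]<46)]
    if len(s)>30:
        r=least_squares(lambda q:np.linalg.norm(s[:,:2]-q,axis=1)-13,c0,loss="soft_l1");print(nm,r.x.round(1),len(s),r.cost/len(s))
for r in finder.silhouettes("case_stand",p)[:1]:print(rect(W[r["mask"]],4,40))
cv2.imwrite("pics/w8.png",p["frame"])
E
```

```text
25.3 [466.9 198.3 159.8] q6 [ 0.38  0.34  1.94 -0.    0.86  1.95] shift [-0.2 -0.7 49.8] turn [ 0.     0.    -0.001] w 52.7
white [466.5 199.4] 248 0.03497396539651894
((628.3, 233.4), 64.7, 53.1, 'long axis deg from x -72.3', 4845, np.float64(30.0))
```

View pics/w8.png

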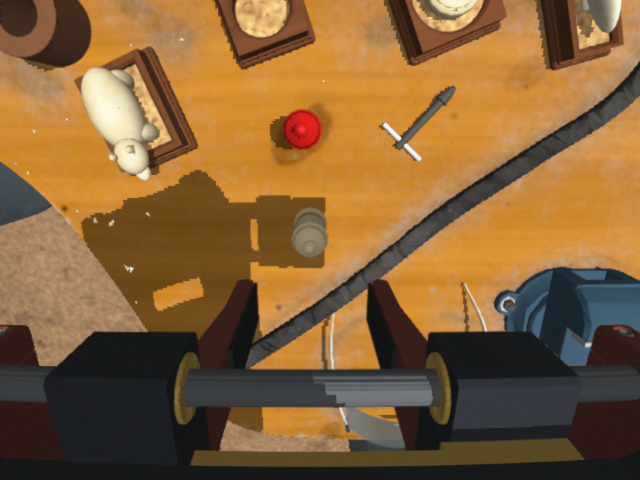

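Call:
servo_tool --deltas '[[[0, -1, 30], [0, 0, 0]], [[0, -1, 60], [0, 0, 0]], [[0, -1, 90], [0, 0, 0]], [[0, -1, 120], [0, 0, 0]], [[0, -1, 140], [0, 0, 0]]]'

```text
t: 25.82
ee_pos: [465.5, 199.1, 17.7]
orientation: [3.141, -0.0, -0.003]
ft_force: [-1.0, 0.1, -0.1]
width: 52.6
grasp_force: 0.0
```

Call:
servo_tool --deltas '[[[0, 0, 0], [0, 0, 0]], [[0, 0, 0], [0, 0, 0]], [[0, 0, 0], [0, 0, 0]], [[0, 0, 0], [0, 0, 0]]]'

```text
t: 26.15
ee_pos: [467.2, 200.2, 21.6]
orientation: [-3.141, -0.001, -0.004]
ft_force: [-0.1, -0.3, 0.7]
width: 52.8
grasp_force: 0.0
```

Call:
servo_tool --deltas '[[[0, 0.5, 3], [0, 0, 0]], [[0, 0.5, 3], [0, 0, 0]], [[0, 0.5, 3], [0, 0, 0]]]'

```text
t: 26.4
ee_pos: [466.3, 199.4, 17.8]
orientation: [-3.141, -0.001, -0.002]
ft_force: [0.5, -0.4, -0.7]
width: 52.9
grasp_force: 0.0
```

Call:
servo_tool --deltas '[[[0, 0, 0], [0, 0, 0]], [[0, 0, 0], [0, 0, 0]], [[0, 0, 0], [0, 0, 0]], [[0, 0, 0], [0, 0, 0]], [[0, 0, 0], [0, 0, 0]]]' --grip 1

```text
t: 26.82
ee_pos: [465.9, 199.4, 17.2]
orientation: [3.142, 0.001, -0.0]
ft_force: [-0.6, -0.2, 1.4]
width: 26.5
grasp_force: 30.0
```

Call:
servo_tool --deltas '[[[0, 0, 0], [0, 0, 0]], [[0, 0, 0], [0, 0, 0]]]'

```text
t: 26.98
ee_pos: [466.0, 199.4, 17.2]
orientation: [-3.142, -0.001, -0.0]
ft_force: [-1.0, 0.6, 1.0]
width: 25.9
grasp_force: 30.0
```

Call:
servo_tool --deltas '[[[0, 0, -10], [0, 0, 0]], [[0, 0, -35], [0, 0, 0]], [[0, 0, -70], [0, 0, 0]], [[0, 0, -100], [0, 0, 0]], [[0, 0, -110], [0, 0, 0]]]'

```text
t: 27.4
ee_pos: [467.8, 200.1, 131.5]
orientation: [-3.139, -0.001, -0.008]
ft_force: [1.3, -1.0, -0.3]
width: 26.3
grasp_force: 30.0
```

```bash
python3 g.py 634.5 236.3 125 -90
```

```text
27.4 [467.8 200.1 131.5] q6 [ 0.38  0.39  1.95 -0.    0.8   1.95] shift [166.6 -36.    7.5] turn [-0.002 -0.005  0.001] w 26.3
```

Call:
servo_tool --deltas '[[[167, -36, 4], [0, 0, 0]], [[167, -36, 4], [0, 0, 0]], [[167, -36, 4], [0, 0, 0]], [[167, -36, 4], [0, 0, 0]], [[167, -36, 4], [0, 0, 0]]]'

```text
t: 27.82
ee_pos: [639.2, 236.7, 123.5]
orientation: [-3.14, 0.0, -0.009]
ft_force: [-1.3, -0.1, 0.4]
width: 26.1
grasp_force: 30.0
```

Call:
servo_tool --deltas '[[[0, 0, 0], [0, 0, 0]], [[0, 0, 0], [0, 0, 0]], [[0, 0, 0], [0, 0, 0]], [[0, 0, 0], [0, 0, 0]], [[0, 0, 0], [0, 0, 0]]]'

```text
t: 28.23
ee_pos: [631.7, 235.3, 123.4]
orientation: [3.141, 0.002, -0.001]
ft_force: [-0.4, -0.2, 0.1]
width: 26.5
grasp_force: 30.0
```

```bash
python3 g.py 634.3 236.3 60 -90
python3 - <<'E'
from h import *
for n in("wrist","scene"):
    p=get_image(n);W=cloud(p)
    for r in finder.silhouettes("case_stand",p)[:1]:print(n,r["score"],rect(W[r["mask"]],4,40))
    w=W[np.isfinite(W[...,2])];
    b=w[(np.linalg.norm(w[:,:2]-ctrl.get_obs()["ee_pos"][:2],axis=1)<16)&(w[:,2]>80)&(w[:,2]<220)]
    if n=="scene" and len(b):print(b.min(0),b.max(0))
E
```

```text
28.2333 [631.7 235.3 123.4] q6 [0.34 0.61 1.57 0.   0.96 1.91] shift [ 2.6 -1.  63.4] turn [0.    0.001 0.001] w 26.5
wrist 0.83 ((635.4, 235.2), 64.1, 63.1, 'long axis deg from x -71.1', 5997, np.float64(29.0))
scene 0.71 ((630.0, 238.5), 63.6, 62.0, 'long axis deg from x -71.5', 916, np.float64(30.0))
[616.93732509 219.87061507 107.69556742] [642.28250587 251.42535765 219.23635353]
```

Call:
servo_tool --deltas '[[[2, -0.7, 30], [0, 0, 0]], [[2, -0.7, 55], [0, 0, 0]], [[2, -0.7, 72], [0, 0, 0]], [[2, -0.7, 72], [0, 0, 0]], [[2, -0.7, 72], [0, 0, 0]]]'

```text
t: 28.85
ee_pos: [634.2, 236.0, 50.5]
orientation: [3.141, 0.001, -0.003]
ft_force: [-0.7, -0.2, -0.4]
width: 25.9
grasp_force: 30.0
```

Call:
servo_tool --deltas '[[[0, 0, 0], [0, 0, 0]], [[0, 0, 0], [0, 0, 0]], [[0, 0, 0], [0, 0, 0]], [[0, 0, 0], [0, 0, 0]]]'

```text
t: 29.18
ee_pos: [635.6, 236.4, 52.4]
orientation: [-3.141, -0.001, -0.003]
ft_force: [-0.4, 0.4, 0.5]
width: 26.2
grasp_force: 30.0
```

```bash
python3 g.py 634.3 236 30 -90
```

```text
29.1833 [635.6 236.4  52.4] q6 [0.34 0.71 1.59 0.   0.85 1.91] shift [-1.3  0.4 22.4] turn [-0.001 -0.002  0.001] w 26.2
```

Call:
servo_tool --deltas '[[[-0.6, 0, 7], [0, 0, 0]], [[-0.6, 0, 13], [0, 0, 0]], [[-0.6, 0, 18], [0, 0, 0]], [[-0.6, 0, 20], [0, 0, 0]], [[-0.6, 0, 20], [0, 0, 0]]]'

```text
t: 29.6
ee_pos: [633.6, 235.9, 29.9]
orientation: [3.141, 0.001, -0.003]
ft_force: [-0.8, 0.1, -0.2]
width: 25.8
grasp_force: 30.0
```

Call:
servo_tool --deltas '[[[0, 0, 0.5], [0, 0, 0]], [[0, 0, 1], [0, 0, 0]], [[0, 0, 1.5], [0, 0, 0]], [[0, 0, 1.5], [0, 0, 0]]]'

```text
t: 29.93
ee_pos: [634.4, 236.2, 29.8]
orientation: [-3.142, -0.001, -0.0]
ft_force: [0.6, -0.4, -0.5]
width: 25.7
grasp_force: 30.0
```

Call:
servo_tool --deltas '[[[0, 0, 0.5], [0, 0, 0]], [[0, 0, 0.8], [0, 0, 0]], [[0, 0, 0.8], [0, 0, 0]], [[0, 0, 0.8], [0, 0, 0]]]'

```text
t: 30.27
ee_pos: [634.6, 236.3, 29.3]
orientation: [-3.141, -0.001, -0.001]
ft_force: [0.6, 0.5, 2.5]
width: 26.2
grasp_force: 30.0
```

Call:
servo_tool --deltas '[[[0, 0, 0], [0, 0, 0]], [[0, 0, 0], [0, 0, 0]], [[0, 0, 0], [0, 0, 0]], [[0, 0, 0], [0, 0, 0]], [[0, 0, 0], [0, 0, 0]]]' --grip -0.2

```text
t: 30.68
ee_pos: [634.2, 236.1, 28.7]
orientation: [3.141, 0.001, -0.0]
ft_force: [-0.4, -0.2, -0.4]
width: 52.0
grasp_force: 0.0
```

Call:
servo_tool --deltas '[[[0, 0, -30], [0, 0, 0]], [[0, 0, -60], [0, 0, 0]], [[0, 0, -100], [0, 0, 0]], [[0, 0, -140], [0, 0, 0]], [[0, 0, -180], [0, 0, 0]]]'

```text
t: 31.1
ee_pos: [633.8, 236.0, 210.4]
orientation: [3.141, 0.001, -0.001]
ft_force: [0.7, 1.6, -0.5]
width: 52.7
grasp_force: 0.0
```

Call:
servo_tool --deltas '[[[-80, 0, 0], [0, 0, 0]], [[-80, 0, 0], [0, 0, 0]], [[-80, 0, 0], [0, 0, 0]], [[-80, 0, 0], [0, 0, 0]]]'

```text
t: 31.43
ee_pos: [552.4, 236.0, 209.1]
orientation: [3.141, 0.003, -0.001]
ft_force: [1.1, -0.1, 0.6]
width: 52.7
grasp_force: 0.0
```

Run:
```python
from h import *
p=get_image("wrist");W=cloud(p);w=W[np.isfinite(W[...,2])]
b=w[(np.linalg.norm(w[:,:2]-[634.5,236],axis=1)<18)&(w[:,2]>32)];print("case top",b[:,2].max(),b[b[:,2]>80].mean(0))
cv2.imwrite("pics/w9.png",p["frame"])
```

```text
case top 91.84820289097314 [635.20040896 236.38100547  87.32101895]
```

View pics/w9.png

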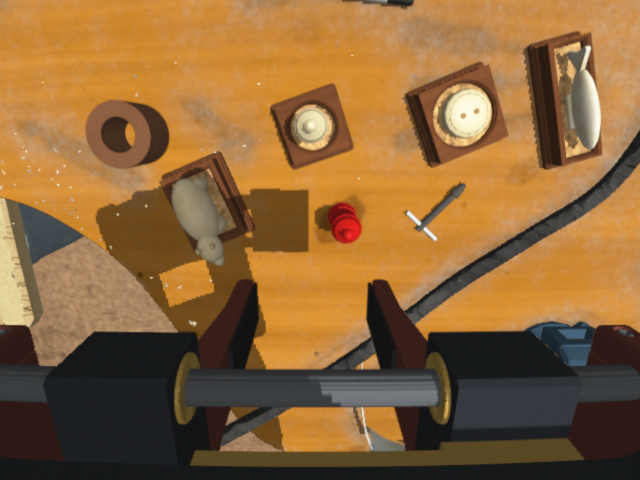

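The picture shows all four seated and upright: case at (311,125), button (466,110), fish (585,105) and bear (197,210). The roll and the key are where they were.

```bash
python3 -c "
from workcell import close_job
print(close_job())"
```

```text
the job is handed in; nothing more can be done
None
```

All four pieces are upright and fully down in their own seats, the abrasive roll and chuck key were left where they lay, and the job was handed in at about 31 s; the fish and the button were let go 2–3 mm above their seat floors because the fingers met the rims, and both settled level.

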